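# Fetch the plaster facade from behind three casts

## Task

On the drying board a long low plaster facade stands behind three upright plaster casts, each on its own small tile. First clear all three casts onto the plywood side board, standing upright together while the facade is still in its place, without shifting the white tub that is there; then put the facade upright in the middle of the round modelling stand and let go. Finally stand each cast back upright in the middle of the tile it came from.

Things in the scene. Friction and masses are not known exactly. Their poses are not given: they have to be found in the camera images.
- baluster: Loose round turned plaster cast, 104 mm tall, about 0.13 kg: round foot 48 mm across and 14 mm high, waisted stem, straight cylindrical head 32 mm across from 66 to 104 mm above the underside (grip it there). Starts on the round tile. Origin at the centre of its underside, z up. 
- obelisk: Loose square plaster obelisk, 106 mm tall, about 0.15 kg: foot 46 x 46 mm, 14 mm high, a step 38 mm wide to 22 mm, then a straight shaft 30 x 30 mm from 22 to 92 mm above the underside and a small pyramid on top. Starts on the square tile. Origin at the centre of its underside, z up. x and y axes square to its faces.
- pier: Loose plaster pier of cross-shaped plan, 96 mm tall, about 0.12 kg: foot 48 mm over the arms (arms 26 mm wide), 14 mm high, above it a straight shaft 34 mm over the arms (arms 18 mm wide) up to the flat top. Starts on the cross-shaped tile. Origin at the centre of its underside, z up. x and y axes along the arms.
- facade: Loose long low plaster building facade with shallow windows, about 0.30 kg: foot 50 mm (its x) by 150 mm (its y), 8 mm high, wall 40 mm thick (its x) by 144 mm long from 8 to 48 mm above the underside (roof lights on top to 50 mm). Starts on the wooden drying board (18 mm thick), long side parallel to the row of casts and close behind it, the casts' feet 5 to 11 mm from its foot. Origin at the centre of its underside, z up. 
- tile_round: Fixed dark slate tile, round, 56 mm across, 6 mm thick, on the drying board; place of the baluster. The three tiles stand in a row, 63 mm apart between centres, along their y axes; x points from the row to the facade. Origin at the centre of its underside, z up. 
- tile_square: Fixed dark slate tile, 56 mm square, 6 mm thick, on the drying board; place of the obelisk. Origin at the centre of its underside, z up. 
- tile_cross: Fixed dark slate tile, cross-shaped, 58 mm over the arms (36 mm wide), 6 mm thick, on the drying board; place of the pier. Origin at the centre of its underside, z up. 
- side_board: Fixed plywood board lying on the table, 150 mm (its x) by 270 mm (its y), 18 mm thick, the side area. Empty but for the white tub at its +y end. Origin at the centre of its underside, z up. 
- stand: Fixed round steel modelling stand, plate 200 mm across, its flat top 46 mm above its underside. It does not turn. Origin at the centre of its underside, z up. 
- tub: Loose open white plastic tub, about 66 mm across at the rim, 75 mm tall, standing on the side board near its +y end, 88 to 100 mm from the board's centre. A bystander, to be left where it is. Origin at the centre of its underside, z up. 

How it is judged:
On the way, in this order (a step that is already met when the one before it is completed fails the run):
1. all three casts stand on the side board together while the facade is still in its place (x of baluster in the frame of side_board between -0.075 and 0.075 m and y of baluster in the frame of side_board between -0.135 and 0.135 m and z of baluster in the frame of side_board between 0.013 and 0.024 m and angle between each of baluster, obelisk, pier's own z axis and vertical below 0.15 rad and x of obelisk in the frame of side_board between -0.075 and 0.075 m and y of obelisk in the frame of side_board between -0.135 and 0.135 m and z of obelisk in the frame of side_board between 0.013 and 0.024 m and x of pier in the frame of side_board between -0.075 and 0.075 m and y of pier in the frame of side_board between -0.135 and 0.135 m and z of pier in the frame of side_board between 0.013 and 0.024 m and distance of facade from where it was at the start of the episode below 0.03 m), for 0.2 s.
2. the facade stands in the middle of the modelling stand, released (horizontal distance between facade and stand below 0.015 m and z of facade in the frame of stand between 0.041 and 0.051 m and angle between facade's own z axis and vertical below 0.1 rad and contact force between facade and the fingers below 0.3 N), for 0.2 s.
At the end, for the whole second after the job is handed in: The facade stands upright on the modelling stand, centre within 15 mm of the stand's centre; each cast stands upright on its own tile, centre within 12 mm of the tile's centre; all four released and at rest; the tub within 25 mm of where it started (all of step 2 and linear speed of each of facade, baluster, obelisk, pier below 0.02 m/s and angular speed of each of facade, baluster, obelisk, pier below 0.2 rad/s and horizontal distance between baluster and tile_round below 0.012 m and z of baluster in the frame of tile_round between 0.001 and 0.011 m and angle between each of baluster, obelisk, pier's own z axis and vertical below 0.1 rad and contact force between each of baluster, obelisk, pier and the fingers below 0.3 N and horizontal distance between obelisk and tile_square below 0.012 m and z of obelisk in the frame of tile_square between 0.001 and 0.011 m and horizontal distance between pier and tile_cross below 0.012 m and z of pier in the frame of tile_cross between 0.001 and 0.011 m and distance of tub from where it was at the start of the episode below 0.025 m); the robot touches nothing.
It fails at once if a cast or the facade is tipped by more than 35 degrees (angle between any of baluster, obelisk, pier, facade's own z axis and vertical above 0.61 rad).
It fails at once if the tub is shifted by more than 25 mm (distance of tub from where it was at the start of the episode above 0.025 m).
It also fails if it takes over 141 s, if anything falls off the work surface, if the arm or the gripper's body presses on something with over 40 N, if the wrist force passes 120 N, or if a joint passes its speed limit or range.

## Robot

A 6-joint arm with a two-finger parallel gripper is mounted at the origin on the work surface. World frame = base frame: x ahead of the robot, y to its left, z up, the work surface at z = 0. Lengths are in m, angles in rad, forces in N, time in s.
With the tool pointing down it reaches from about 0.275 to 0.85 m from the base axis. Payload 19 kg.
Tool frame: the origin (TCP) lies at the very end of the fingers, on their centre line; the grasp point (between the pads) lies 19 mm behind it; z points along the fingers, y is the direction in which the jaws open and shut (so a half turn about z gives the same grasp; the last joint's range is limited). The gripper opens to 85 mm and grips with 20 to 120 N. Pads are 22 mm wide; open, the fingers measure 114 mm over their backs; the gripper's body (76 mm by 85 mm) begins 54 mm behind the grasp point. The pads swing forward as they close: fully open they stand 13 mm farther back than shut.
Start: joints at [1.013, 0.15, 1.437, -0, 1.554, -0.134], TCP at [0.236, 0.524, 0.206] pointing down, gripper open.
Joint ranges: [-2.8, 2.8], [-0.68, 2.1], [0.12, 2.68], [-1.39, 4.53], [0.16, 2.79], [-2.81, 2.81]. Speed limits (rad/s): [1.89, 1.89, 2.22, 3.01, 3.01, 3.01].

## Interface

Orientations are given as [roll, pitch, yaw] about the fixed x, y, z axes, in that order (R = Rz(yaw) Ry(pitch) Rx(roll)).
In Python, from station import arm gives the robot as it stands.
- The arm moves only by the tool jog_arm, never from a script. Its argument "series" is a list of rows, each an object of numbers: "claw": the opening in per cent of the stroke, from 0 (shut) to 100 (fully open); "tx", "ty", "tz": the shift along the world's x, y, z in m; "turn": the turn about the world's z in rad. In form: [{"claw": .., "tx": .., "ty": .., "tz": .., "turn": ..}, ...]. A call has 1 to 20 rows; each row shifts and turns the commanded pose from where the row before left it; what a row does not reach is not made up. A row lasts 1/10 s, in which the tool goes at most 50 mm and 8.59 degrees, less where a joint would pass 70% of its speed; a pose out of reach is approached as far as the arm can. A call is refused whole if a number of a shift passes 0.05 or a number of a turn 0.15, either way. A call with a gripper value outside its range is refused whole. The fingers move at their own pace and stop on an object; "squeeze" is the grip in N (left out, the last holds). Time passes only in rows, so rows that do not move let the fingers close. It gives the time, the measured TCP pose, the force and the opening at its end, in the units of the state.
- arm.observe(): the state, without advancing time (a new reading comes with each control period).
- arm.grab_frame(name): name is "side" or "top"; returns the picture (480x640x3 uint8, blue, green, red); there is no depth.
- arm.calibration(name): a dict with "fov_y" (degrees; the focal length in pixels is half the picture's height over the tangent of half this angle, whatever the lens; pixels are square), "cx", "cy" (the principal point, pixels), "distortion" ([k1, k2, p1, p2, k3] as OpenCV has them; the pictures are not rectified), "cam_to_world" (4x4, takes a point from camera to world coordinates). Camera axes: x right, y down, z forward; pixel columns grow to the right and rows downward; lengths in m; the calibration is good to about 2 mm. A picture is of the moment at which its call begins. calibration takes no time and is no camera call.
- arm.close_job(): hands the job in, once; it reports no verdict.
The state is a dict: "clock": time; "joints": joint angles; "joint_vel": joint speeds; "effort": joint torques, N m; "tcp_pos": TCP position; "tcp_rot": TCP orientation; "force": force on the tool from outside, world axes, zero at the start; "torque": the same for the moment, N m; "opening": finger opening in m.
Only numpy, scipy, OpenCV 4.12 (cv2) and the standard library are available. Lean on these libraries where they do the work, as an engineer would, in place of code of your own. Each camera call takes 0.05 s, during which the arm holds its last target. There are 200 camera calls.

## Working session

There is one attempt and no reset: what is moved stays moved. The work goes in short steps, Python scripts to look and compute and a tool call to move; the robot and the scene stay as the last step left them, time stands still between calls to the robot, and variables do not carry over. Pictures are saved under pics/ and viewed, about 12 in all and at most 16, crops included, and the job is handed in when it is done.

Besides the shell and the picture viewer there is one more tool, called after "Call:" by a JSON object that holds its "op" and its "data". jog_arm: Moves the arm, as the interface text tells. Its arguments: {"type":"object","properties":{"series":{"type":"array"},"squeeze":{"type":"number"}},"required":["series"]}

```bash
ls; mkdir -p pics; python3 - <<'E'
from station import arm
import cv2
print(arm.observe())
for n in("top","side"):
    cv2.imwrite(f"pics/{n}0.png",arm.grab_frame(n)); print(n,arm.calibration(n))
E
```

```text
pics
{'clock': 0.0, 'joints': array([ 1.01300174e+00,  1.50963203e-01,  1.43802900e+00,  1.12481715e-05,
        1.55379783e+00, -1.33994669e-01]), 'joint_vel': array([ 0.00029946, -0.0004449 , -0.00234568,  0.00044283,  0.00043269,
       -0.00068864]), 'effort': array([-2.59553572e-04, -7.13033009e+01, -5.70884800e+01, -3.53940814e-04,
        8.75328697e-03,  2.64639527e-05]), 'tcp_pos': array([0.23631934, 0.52388903, 0.20588947]), 'tcp_rot': array([-3.14040751e+00, -1.71108203e-04,  2.71779244e+00]), 'force': array([-0.0301791 ,  0.73979409, -0.88724715]), 'torque': array([-0.02916362, -0.01489316, -0.02630391]), 'opening': 0.08538161655999091}
top {'fov_y': 53.880893092500706, 'cx': 314.336453913767, 'cy': 233.38720425600414, 'distortion': array([-0.03775973,  0.        ,  0.        ,  0.        ,  0.        ]), 'cam_to_world': array([[-1.45860916e-02, -9.84362923e-01,  1.75547377e-01,
         3.73682551e-01],
       [-9.99891932e-01,  1.46818119e-02, -7.53551700e-04,
         2.96603325e-02],
       [-1.83558522e-03, -1.75539397e-01, -9.84470696e-01,
         9.42275038e-01],
       [ 0.00000000e+00,  0.00000000e+00,  0.00000000e+00,
         1.00000000e+00]])}
side {'fov_y': 57.51753281837454, 'cx': 320.8850375273263, 'cy': 234.0972706326916, 'distortion': array([-0.10644263,  0.        ,  0.        ,  0.        ,  0.        ]), 'cam_to_world': array([[ 0.85247287, -0.31408718,  0.41789861,  0.14366409],
       [-0.5223339 , -0.54444699,  0.65631149, -0.57129171],
       [ 0.02138461, -0.77777035, -0.62818467,  0.58475513],
       [ 0.        ,  0.        ,  0.        ,  1.        ]])}
```

View pics/top0.png

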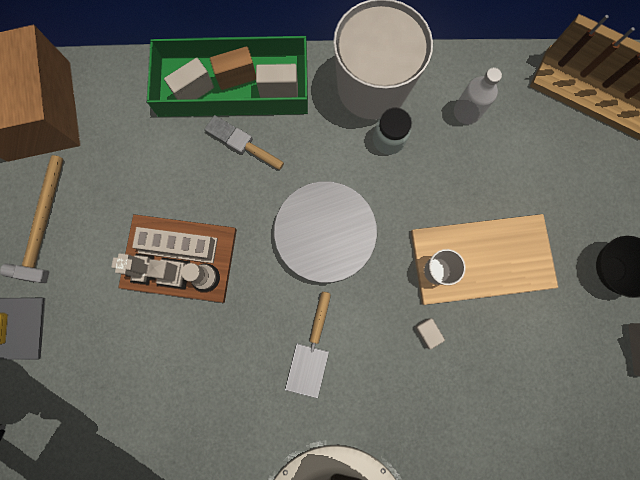

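View pics/side0.png

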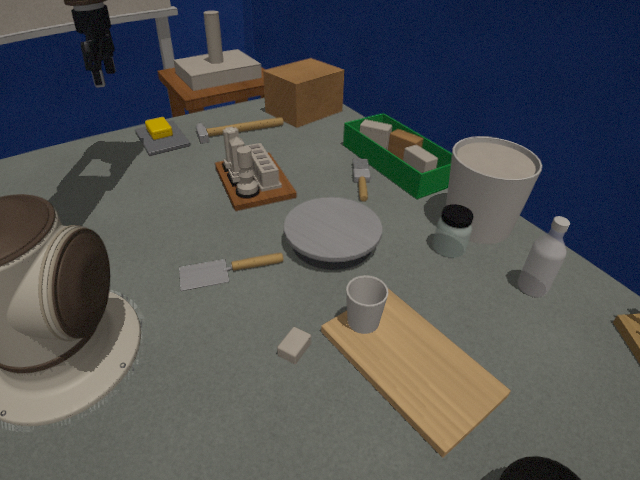

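The top view shows the drying board at about (178,258), the stand at (326,232), the side board at (485,258) and the tub at (446,267). I'll enlarge crops to read positions.

```bash
cat > h.py <<'E'
from station import arm
import cv2, numpy as np
def K(c):
    f=240/np.tan(np.radians(c["fov_y"]/2)); return np.array([[f,0,c["cx"]],[0,f,c["cy"]],[0,0,1]])
def ray(n,px,z):
    """world point on plane z seen at pixel px"""
    c=arm.calibration(n); u=cv2.undistortPoints(np.array([[px]],float),K(c),c["distortion"])[0,0]
    T=c["cam_to_world"]; d=T[:3,:3]@[u[0],u[1],1]; o=T[:3,3]
    return o+d*(z-o[2])/d[2]
def proj(n,P):
    c=arm.calibration(n); Ti=np.linalg.inv(c["cam_to_world"])
    return cv2.projectPoints(np.atleast_2d(np.array(P,float)),cv2.Rodrigues(Ti[:3,:3])[0],Ti[:3,3],K(c),c["distortion"])[0][:,0]
def crop(n,x,y,w,h,s,out,img=None):
    im=arm.grab_frame(n) if img is None else img
    cv2.imwrite(out,cv2.resize(im[y:y+h,x:x+w],None,fx=s,fy=s,interpolation=cv2.INTER_CUBIC))
E
python3 - <<'E'
from h import *
crop("top",105,205,140,105,5.7,"pics/c1.png",cv2.imread("pics/top0.png"))
crop("side",205,115,100,100,6,"pics/c2.png",cv2.imread("pics/side0.png"))
E
```

```text
(no output)
```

View pics/c1.png

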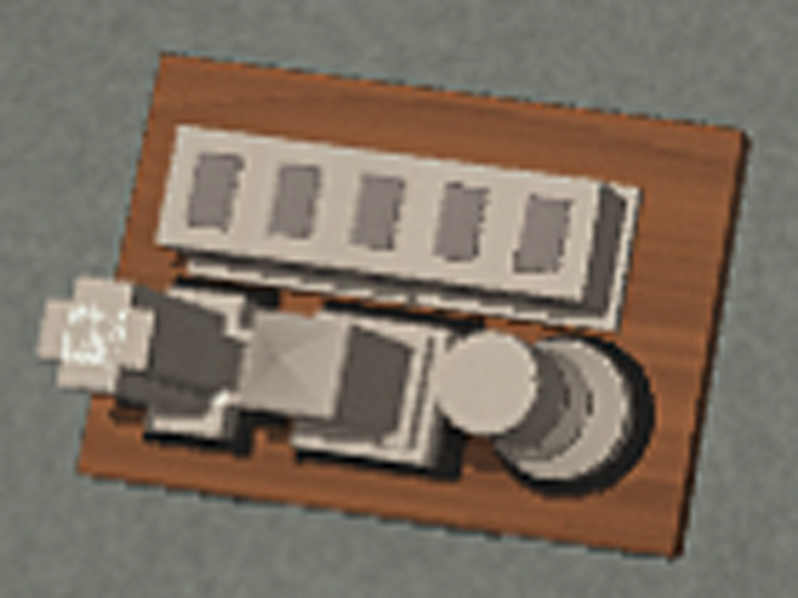

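View pics/c2.png

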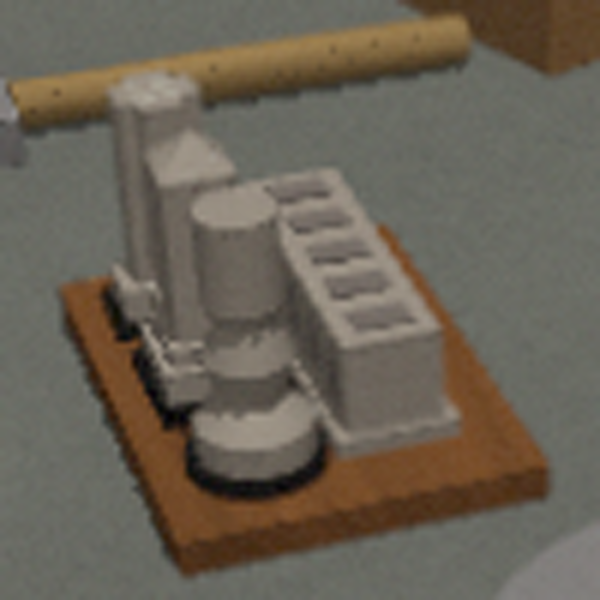

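```bash
python3 - <<'E'
from h import *
np.set_printoptions(precision=4,suppress=True)
c=lambda x,y:((x+.5)/5.7-.5+105,(y+.5)/5.7-.5+205)
for n,p,z in [("pier",(96,335),.120),("obel",(294,366),.130),("bal",(488,383),.128)]: print(n,ray("top",c(*p),z)[:2])
d=lambda x,y:((x+.5)/6-.5+205,(y+.5)/6-.5+115)
for n,p,z in [("pier",(157,91),.120),("obel",(187,133),.130),("bal",(236,206),.128)]: print(n,"side",ray("side",d(*p),z)[:2])
F=[ray("top",c(*p),.066)[:2] for p in[(178,127),(157,243),(583,298),(600,183)]]
print("facade",np.mean(F,0),F)
a=F[0]-F[3]; b=F[1]-F[2]; print([np.arctan2(v[1],v[0]) for v in(a,b)],[np.linalg.norm(v) for v in(a,b)])
Fs=[ray("side",d(*p),.066)[:2] for p in[(341,168),(440,326),(342,345),(258,182)]]
print("facade side",np.mean(Fs,0))
S=[ray("top",p,.018)[:2] for p in[(413,229),(544,214),(557,288),(423,304)]]
print("sideboard",np.mean(S,0),S)
print("tub",ray("top",(447,267),.093), ray("side",(367,291),.093))
# stand circle fit
im=cv2.imread("pics/top0.png"); g=cv2.GaussianBlur(cv2.cvtColor(im,6),(3,3),0)
h=cv2.HoughCircles(g,3,1,100,param1=100,param2=30 if 0 else 0.5,minRadius=45,maxRadius=58) if 0 else cv2.HoughCircles(g,cv2.HOUGH_GRADIENT,1,50,param1=120,param2=30,minRadius=44,maxRadius=58)
print(h)
for p in ([326,232],): print("stand",ray("top",p,.046))
P=ray("top",(326,232),.046)
for k in np.linspace(0,2*np.pi,9)[:8]: print(proj("top",P+.1*np.array([np.cos(k),np.sin(k),0])),proj("side",P+.1*np.array([np.cos(k),np.sin(k),0])))
E
```

```text
pier [0.4717 0.3696]
obel [0.4603 0.304 ]
bal [0.4545 0.245 ]
pier side [0.4737 0.3649]
obel side [0.4626 0.3046]
bal side [0.4566 0.2442]
facade [0.5177 0.2996] [array([0.5476, 0.3682]), array([0.5086, 0.3732]), array([0.4883, 0.2309]), array([0.5265, 0.2262])]
[np.float64(1.4236451957307001), np.float64(1.429218271687671)] [np.float64(0.1435315942543065), np.float64(0.14372788074262777)]
facade side [0.5211 0.2977]
sideboard [ 0.4836 -0.3075] [array([ 0.5444, -0.1679]), array([ 0.5713, -0.4354]), array([ 0.4223, -0.4467]), array([ 0.3961, -0.1799])]
tub [ 0.4598 -0.21    0.093 ] [ 0.4594 -0.213   0.093 ]
[[[325.5 231.5  50.1]
  [382.5  42.5  46.3]]]
stand [0.5359 0.0064 0.046 ]
[[325.0328 181.9799]] [[371.1519 210.4015]]
[[289.1589 196.9574]] [[341.1497 197.861 ]]
[[274.1674 232.7613]] [[306.5066 200.3475]]
[[289.5468 269.1032]] [[283.8539 217.0775]]
[[326.9947 283.9877]] [[287.4841 240.707 ]]
[[363.8332 267.9977]] [[319.6496 256.8902]]
[[377.7921 231.2404]] [[360.1317 253.2311]]
[[361.4481 195.9105]] [[380.5869 232.8761]]
```

Call:
{"op": "jog_arm", "data": {"series": [{"claw": 100, "tx": 0.011, "ty": -0.014, "tz": 0, "turn": -0.06}, {"claw": 100, "tx": 0.022, "ty": -0.028, "tz": 0, "turn": -0.123}, {"claw": 100, "tx": 0.022, "ty": -0.028, "tz": 0, "turn": -0.123}, {"claw": 100, "tx": 0.022, "ty": -0.028, "tz": 0, "turn": -0.123}, {"claw": 100, "tx": 0.022, "ty": -0.028, "tz": 0, "turn": -0.123}, {"claw": 100, "tx": 0.022, "ty": -0.028, "tz": 0, "turn": -0.123}, {"claw": 100, "tx": 0.022, "ty": -0.028, "tz": 0, "turn": -0.123}, {"claw": 100, "tx": 0.022, "ty": -0.028, "tz": 0, "turn": -0.123}, {"claw": 100, "tx": 0.022, "ty": -0.028, "tz": 0, "turn": -0.123}, {"claw": 100, "tx": 0.022, "ty": -0.028, "tz": 0, "turn": -0.123}, {"claw": 100, "tx": 0.011, "ty": -0.014, "tz": 0, "turn": -0.123}, {"claw": 100, "tx": 0, "ty": 0, "tz": 0, "turn": 0}, {"claw": 100, "tx": 0, "ty": 0, "tz": 0, "turn": 0}]}}

```text
clock: 1.4
tcp_pos: [0.4563, 0.2441, 0.2062]
tcp_rot: [-3.141, 0.0, 1.429]
force: [-0.3, 0.9, -0.4]
opening: 0.0854
```

Call:
{"op": "jog_arm", "data": {"squeeze": 50, "series": [{"claw": 100, "tz": -0.02}, {"claw": 100, "tz": -0.03}, {"claw": 100, "tz": -0.03}, {"claw": 100, "tz": -0.024}, {"claw": 100, "tz": -0.01}, {"claw": 100}, {"claw": 0}, {"claw": 0}, {"claw": 0}, {"claw": 0}, {"claw": 0}, {"claw": 0}, {"claw": 0}, {"claw": 0}]}}

```text
schema error: expected keys claw, tx, ty, tz, turn
```

Call:
{"op": "jog_arm", "data": {"squeeze": 50, "series": [{"claw": 100, "tx": 0, "ty": 0, "tz": -0.02, "turn": 0}, {"claw": 100, "tx": 0, "ty": 0, "tz": -0.03, "turn": 0}, {"claw": 100, "tx": 0, "ty": 0, "tz": -0.03, "turn": 0}, {"claw": 100, "tx": 0, "ty": 0, "tz": -0.024, "turn": 0}, {"claw": 100, "tx": 0, "ty": 0, "tz": -0.01, "turn": 0}, {"claw": 100, "tx": 0, "ty": 0, "tz": 0, "turn": 0}, {"claw": 0, "tx": 0, "ty": 0, "tz": 0, "turn": 0}, {"claw": 0, "tx": 0, "ty": 0, "tz": 0, "turn": 0}, {"claw": 0, "tx": 0, "ty": 0, "tz": 0, "turn": 0}, {"claw": 0, "tx": 0, "ty": 0, "tz": 0, "turn": 0}, {"claw": 0, "tx": 0, "ty": 0, "tz": 0, "turn": 0}, {"claw": 0, "tx": 0, "ty": 0, "tz": 0, "turn": 0}, {"claw": 0, "tx": 0, "ty": 0, "tz": 0, "turn": 0}, {"claw": 0, "tx": 0, "ty": 0, "tz": 0, "turn": 0}]}}

```text
clock: 2.8
tcp_pos: [0.4569, 0.2443, 0.0935]
tcp_rot: [3.14, -0.001, 1.428]
force: [-2.4, -0.4, 8.5]
opening: 0.0292
```

Call:
{"op": "jog_arm", "data": {"series": [{"claw": 0, "tx": 0, "ty": 0, "tz": 0.01, "turn": 0}, {"claw": 0, "tx": 0, "ty": 0, "tz": 0.02, "turn": 0}, {"claw": 0, "tx": 0, "ty": 0, "tz": 0.03, "turn": 0}, {"claw": 0, "tx": 0, "ty": 0, "tz": 0.03, "turn": 0}, {"claw": 0, "tx": 0, "ty": 0, "tz": 0.03, "turn": 0}, {"claw": 0, "tx": 0, "ty": 0, "tz": 0.01, "turn": 0}, {"claw": 0, "tx": 0, "ty": -0.01, "tz": 0, "turn": 0}, {"claw": 0, "tx": 0, "ty": -0.02, "tz": 0, "turn": 0}, {"claw": 0, "tx": 0, "ty": -0.01, "tz": 0, "turn": 0}, {"claw": 0, "tx": 0, "ty": 0, "tz": 0, "turn": 0}, {"claw": 0, "tx": 0, "ty": 0, "tz": 0, "turn": 0}]}}

```text
clock: 3.9
tcp_pos: [0.4564, 0.204, 0.2219]
tcp_rot: [-3.141, 0.0, 1.427]
force: [0.8, 0.2, -2.2]
opening: 0.0293
```

```bash
python3 - <<'E'
from h import *
crop("side",180,60,160,150,4,"pics/c3.png")
E
```

```text
(no output)
```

View pics/c3.png

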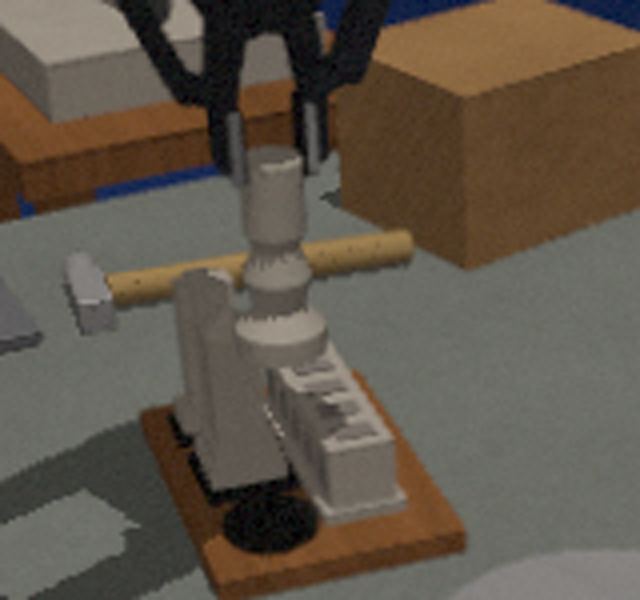

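Baluster is upright in the jaws; I'll check whether it slipped (foot bottom front edge at crop (282,362), top centre at (277,158)).

```bash
python3 - <<'E'
from h import *
A=np.array([.4564,.204,0]); c=arm.calibration("side")["cam_to_world"][:2,3]; d=(c-A[:2])/np.linalg.norm(c-A[:2])
for zb in(.135,.145,.153,.16):
    P=A+[0,0,zb]; t=P+[0,0,.104]; f=P+np.r_[d*.024,0]; print(zb,[(p-[180,60])*4+1.5 for p in proj("side",[f,t,A+[0,0,.222]])])
E
```

```text
0.135 [array([287.92754811, 398.49416661]), array([271.08741821, 190.85249052]), array([273.62855764, 222.85555151])]
0.145 [array([286.51483842, 381.45513886]), array([269.5771577 , 171.70924556]), array([273.62855764, 222.85555151])]
0.153 [array([285.37557151, 367.66647482]), array([268.36080595, 156.22287519]), array([273.62855764, 222.85555151])]
0.16 [array([284.3720728 , 355.48525897]), array([267.29062605, 142.54591541]), array([273.62855764, 222.85555151])]
```

Call:
{"op": "jog_arm", "data": {"series": [{"claw": 0, "tx": 0.002, "ty": -0.01, "tz": 0, "turn": 0}, {"claw": 0, "tx": 0.002, "ty": -0.02, "tz": 0, "turn": 0}, {"claw": 0, "tx": 0.002, "ty": -0.037, "tz": 0, "turn": 0}, {"claw": 0, "tx": 0.002, "ty": -0.037, "tz": 0, "turn": 0}, {"claw": 0, "tx": 0.002, "ty": -0.037, "tz": 0, "turn": 0}, {"claw": 0, "tx": 0.002, "ty": -0.037, "tz": 0, "turn": 0}, {"claw": 0, "tx": 0.002, "ty": -0.037, "tz": 0, "turn": 0}, {"claw": 0, "tx": 0.002, "ty": -0.037, "tz": 0, "turn": 0}, {"claw": 0, "tx": 0.002, "ty": -0.037, "tz": 0, "turn": 0}, {"claw": 0, "tx": 0.002, "ty": -0.037, "tz": 0, "turn": 0}, {"claw": 0, "tx": 0.002, "ty": -0.037, "tz": 0, "turn": 0}, {"claw": 0, "tx": 0.002, "ty": -0.037, "tz": 0, "turn": 0}, {"claw": 0, "tx": 0.002, "ty": -0.037, "tz": 0, "turn": 0}, {"claw": 0, "tx": 0.002, "ty": -0.037, "tz": 0, "turn": 0}, {"claw": 0, "tx": 0.002, "ty": -0.037, "tz": 0, "turn": 0}, {"claw": 0, "tx": 0.002, "ty": -0.037, "tz": 0, "turn": 0}, {"claw": 0, "tx": 0.002, "ty": -0.037, "tz": 0, "turn": 0}, {"claw": 0, "tx": 0.002, "ty": -0.02, "tz": 0, "turn": 0}, {"claw": 0, "tx": 0.002, "ty": -0.01, "tz": 0, "turn": 0}, {"claw": 0, "tx": 0, "ty": 0, "tz": 0, "turn": 0}]}}

```text
clock: 5.95
tcp_pos: [0.4944, -0.4116, 0.2218]
tcp_rot: [-3.141, -0.001, 1.427]
force: [-0.1, 0.6, -1.1]
opening: 0.0292
```

Call:
{"op": "jog_arm", "data": {"series": [{"claw": 0, "tx": 0, "ty": 0, "tz": -0.015, "turn": 0}, {"claw": 0, "tx": 0, "ty": 0, "tz": -0.03, "turn": 0}, {"claw": 0, "tx": 0, "ty": 0, "tz": -0.03, "turn": 0}, {"claw": 0, "tx": 0, "ty": 0, "tz": -0.03, "turn": 0}, {"claw": 0, "tx": 0, "ty": 0, "tz": -0.015, "turn": 0}, {"claw": 0, "tx": 0, "ty": 0, "tz": -0.006, "turn": 0}, {"claw": 0, "tx": 0, "ty": 0, "tz": -0.004, "turn": 0}, {"claw": 0, "tx": 0, "ty": 0, "tz": -0.002, "turn": 0}, {"claw": 0, "tx": 0, "ty": 0, "tz": 0, "turn": 0}, {"claw": 0, "tx": 0, "ty": 0, "tz": 0, "turn": 0}]}}

```text
clock: 6.95
tcp_pos: [0.4947, -0.4112, 0.0913]
tcp_rot: [3.141, 0.001, 1.428]
force: [0.2, -0.1, -1.9]
opening: 0.0293
```

Call:
{"op": "jog_arm", "data": {"series": [{"claw": 0, "tx": 0, "ty": 0, "tz": -0.002, "turn": 0}, {"claw": 0, "tx": 0, "ty": 0, "tz": -0.001, "turn": 0}, {"claw": 0, "tx": 0, "ty": 0, "tz": 0, "turn": 0}, {"claw": 0, "tx": 0, "ty": 0, "tz": 0, "turn": 0}]}}

```text
clock: 7.35
tcp_pos: [0.4945, -0.411, 0.0876]
tcp_rot: [3.141, 0.0, 1.428]
force: [-0.2, -0.2, 0.6]
opening: 0.0288
```

Call:
{"op": "jog_arm", "data": {"series": [{"claw": 60, "tx": 0, "ty": 0, "tz": 0, "turn": 0}, {"claw": 100, "tx": 0, "ty": 0, "tz": 0, "turn": 0}, {"claw": 100, "tx": 0, "ty": 0, "tz": 0, "turn": 0}, {"claw": 100, "tx": 0, "ty": 0, "tz": 0, "turn": 0}, {"claw": 100, "tx": 0, "ty": 0, "tz": 0.01, "turn": 0}, {"claw": 100, "tx": 0, "ty": 0, "tz": 0.03, "turn": 0}, {"claw": 100, "tx": 0, "ty": 0, "tz": 0.04, "turn": 0}, {"claw": 100, "tx": 0, "ty": 0, "tz": 0.04, "turn": 0}, {"claw": 100, "tx": 0, "ty": 0.02, "tz": 0.01, "turn": 0}, {"claw": 100, "tx": -0.002, "ty": 0.04, "tz": 0, "turn": 0}, {"claw": 100, "tx": -0.002, "ty": 0.04, "tz": 0, "turn": 0}, {"claw": 100, "tx": -0.002, "ty": 0.04, "tz": 0, "turn": 0}, {"claw": 100, "tx": -0.002, "ty": 0.04, "tz": 0, "turn": 0}, {"claw": 100, "tx": -0.002, "ty": 0.04, "tz": 0, "turn": 0}, {"claw": 100, "tx": -0.002, "ty": 0.04, "tz": 0, "turn": 0}, {"claw": 100, "tx": -0.002, "ty": 0.04, "tz": 0, "turn": 0}, {"claw": 100, "tx": -0.002, "ty": 0.04, "tz": 0, "turn": 0}, {"claw": 100, "tx": -0.002, "ty": 0.04, "tz": 0, "turn": 0}]}}

```text
clock: 9.15
tcp_pos: [0.4758, -0.0291, 0.2179]
tcp_rot: [3.141, -0.0, 1.428]
force: [0.9, 0.4, 0.1]
opening: 0.0854
```

Call:
{"op": "jog_arm", "data": {"series": [{"claw": 100, "tx": -0.002, "ty": 0.04, "tz": 0, "turn": 0}, {"claw": 100, "tx": -0.002, "ty": 0.04, "tz": 0, "turn": 0}, {"claw": 100, "tx": -0.002, "ty": 0.04, "tz": 0, "turn": 0}, {"claw": 100, "tx": -0.002, "ty": 0.04, "tz": 0, "turn": 0}, {"claw": 100, "tx": -0.002, "ty": 0.04, "tz": 0, "turn": 0}, {"claw": 100, "tx": -0.002, "ty": 0.04, "tz": 0, "turn": 0}, {"claw": 100, "tx": -0.002, "ty": 0.04, "tz": 0, "turn": 0}, {"claw": 100, "tx": -0.001, "ty": 0.035, "tz": 0, "turn": 0}, {"claw": 100, "tx": 0, "ty": 0.02, "tz": 0, "turn": 0}, {"claw": 100, "tx": 0, "ty": 0, "tz": 0, "turn": 0}, {"claw": 100, "tx": 0, "ty": 0, "tz": 0, "turn": 0}]}}

```text
clock: 10.25
tcp_pos: [0.4611, 0.3042, 0.2176]
tcp_rot: [-3.141, 0.0, 1.429]
force: [-0.5, 0.2, -0.6]
opening: 0.0855
```

```bash
python3 - <<'E'
from h import *
crop("side",250,150,290,300,2.7,"pics/c4.png")
a=arm.grab_frame("top"); cv2.imwrite("pics/top1.png",a)
crop("top",105,205,140,105,5.7,"pics/c5.png",a)
E
```

```text
(no output)
```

View pics/top1.png

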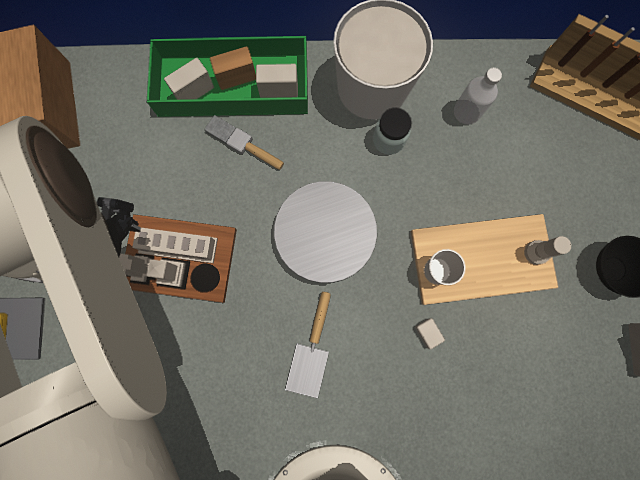

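The baluster stands upright on the side board (foot ~(538,252)); the round tile is now visible at (205,277). Now the obelisk.

Call:
{"op": "jog_arm", "data": {"squeeze": 50, "series": [{"claw": 100, "tx": 0, "ty": 0, "tz": -0.02, "turn": 0}, {"claw": 100, "tx": 0, "ty": 0, "tz": -0.04, "turn": 0}, {"claw": 100, "tx": 0, "ty": 0, "tz": -0.04, "turn": 0}, {"claw": 100, "tx": 0, "ty": 0, "tz": -0.03, "turn": 0}, {"claw": 100, "tx": 0, "ty": 0, "tz": -0.012, "turn": 0}, {"claw": 100, "tx": 0, "ty": 0, "tz": 0, "turn": 0}, {"claw": 0, "tx": 0, "ty": 0, "tz": 0, "turn": 0}, {"claw": 0, "tx": 0, "ty": 0, "tz": 0, "turn": 0}, {"claw": 0, "tx": 0, "ty": 0, "tz": 0, "turn": 0}, {"claw": 0, "tx": 0, "ty": 0, "tz": 0, "turn": 0}, {"claw": 0, "tx": 0, "ty": 0, "tz": 0, "turn": 0}, {"claw": 0, "tx": 0, "ty": 0, "tz": 0, "turn": 0}, {"claw": 0, "tx": 0, "ty": 0, "tz": 0, "turn": 0}]}}

```text
clock: 11.65
tcp_pos: [0.4624, 0.3044, 0.0774]
tcp_rot: [3.139, -0.002, 1.428]
force: [-1.8, -3.6, 13.8]
opening: 0.0353
```

Call:
{"op": "jog_arm", "data": {"series": [{"claw": 0, "tx": 0, "ty": 0, "tz": 0.01, "turn": 0}, {"claw": 0, "tx": 0, "ty": 0, "tz": 0.02, "turn": 0}, {"claw": 0, "tx": 0, "ty": 0, "tz": 0.03, "turn": 0}, {"claw": 0, "tx": 0, "ty": 0, "tz": 0.03, "turn": 0}, {"claw": 0, "tx": 0, "ty": 0, "tz": 0.03, "turn": 0}, {"claw": 0, "tx": 0, "ty": 0, "tz": 0.01, "turn": 0}, {"claw": 0, "tx": 0, "ty": 0, "tz": 0, "turn": 0}, {"claw": 0, "tx": 0, "ty": 0, "tz": 0, "turn": 0}]}}

```text
clock: 12.45
tcp_pos: [0.4611, 0.3039, 0.2043]
tcp_rot: [-3.14, 0.001, 1.428]
force: [0.3, -0.1, -1.5]
opening: 0.0355
```

```bash
python3 - <<'E'
from h import *
crop("side",170,40,160,150,4,"pics/c6.png")
E
```

```text
(no output)
```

View pics/c6.png

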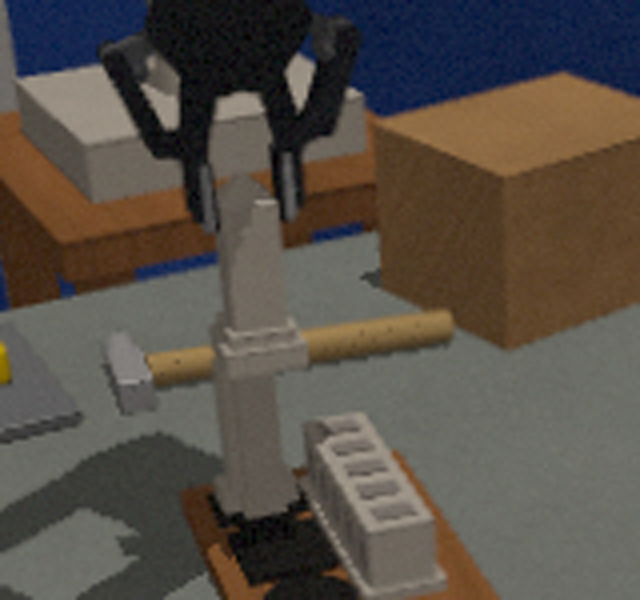

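Obelisk held upright, facade undisturbed. On to the side board.

Call:
{"op": "jog_arm", "data": {"series": [{"claw": 0, "tx": 0, "ty": -0.01, "tz": 0, "turn": 0}, {"claw": 0, "tx": 0.0015, "ty": -0.02, "tz": 0, "turn": 0}, {"claw": 0, "tx": 0.0015, "ty": -0.037, "tz": 0, "turn": 0}, {"claw": 0, "tx": 0.0015, "ty": -0.037, "tz": 0, "turn": 0}, {"claw": 0, "tx": 0.0015, "ty": -0.037, "tz": 0, "turn": 0}, {"claw": 0, "tx": 0.0015, "ty": -0.037, "tz": 0, "turn": 0}, {"claw": 0, "tx": 0.0015, "ty": -0.037, "tz": 0, "turn": 0}, {"claw": 0, "tx": 0.0015, "ty": -0.037, "tz": 0, "turn": 0}, {"claw": 0, "tx": 0.0015, "ty": -0.037, "tz": 0, "turn": 0}, {"claw": 0, "tx": 0.0015, "ty": -0.037, "tz": 0, "turn": 0}, {"claw": 0, "tx": 0.0015, "ty": -0.037, "tz": 0, "turn": 0}, {"claw": 0, "tx": 0.0015, "ty": -0.037, "tz": 0, "turn": 0}, {"claw": 0, "tx": 0.0015, "ty": -0.037, "tz": 0, "turn": 0}, {"claw": 0, "tx": 0.0015, "ty": -0.037, "tz": 0, "turn": 0}, {"claw": 0, "tx": 0.0015, "ty": -0.037, "tz": 0, "turn": 0}, {"claw": 0, "tx": 0.0015, "ty": -0.037, "tz": 0, "turn": 0}, {"claw": 0, "tx": 0.0015, "ty": -0.037, "tz": 0, "turn": 0}, {"claw": 0, "tx": 0.0015, "ty": -0.037, "tz": 0, "turn": 0}, {"claw": 0, "tx": 0.0015, "ty": -0.02, "tz": 0, "turn": 0}, {"claw": 0, "tx": 0, "ty": -0.014, "tz": 0, "turn": 0}]}}

```text
clock: 14.5
tcp_pos: [0.4875, -0.3535, 0.2042]
tcp_rot: [-3.14, -0.001, 1.426]
force: [-0.2, 1.0, -2.0]
opening: 0.0353
```

Call:
{"op": "jog_arm", "data": {"series": [{"claw": 0, "tx": 0, "ty": 0, "tz": -0.015, "turn": 0}, {"claw": 0, "tx": 0, "ty": 0, "tz": -0.03, "turn": 0}, {"claw": 0, "tx": 0, "ty": 0, "tz": -0.03, "turn": 0}, {"claw": 0, "tx": 0, "ty": 0, "tz": -0.03, "turn": 0}, {"claw": 0, "tx": 0, "ty": 0, "tz": -0.015, "turn": 0}, {"claw": 0, "tx": 0, "ty": 0, "tz": -0.006, "turn": 0}, {"claw": 0, "tx": 0, "ty": 0, "tz": -0.003, "turn": 0}, {"claw": 0, "tx": 0, "ty": 0, "tz": -0.002, "turn": 0}, {"claw": 0, "tx": 0, "ty": 0, "tz": 0, "turn": 0}, {"claw": 0, "tx": 0, "ty": 0, "tz": 0, "turn": 0}]}}

```text
clock: 15.5
tcp_pos: [0.4887, -0.3522, 0.0753]
tcp_rot: [3.141, 0.001, 1.428]
force: [-0.3, 0.0, -1.9]
opening: 0.0356
```

Contact expected near 0.071; go down in millimetre steps.

Call:
{"op": "jog_arm", "data": {"series": [{"claw": 0, "tx": 0, "ty": 0, "tz": -0.002, "turn": 0}, {"claw": 0, "tx": 0, "ty": 0, "tz": -0.001, "turn": 0}, {"claw": 0, "tx": 0, "ty": 0, "tz": 0, "turn": 0}, {"claw": 0, "tx": 0, "ty": 0, "tz": 0, "turn": 0}]}}

```text
clock: 15.9
tcp_pos: [0.4886, -0.3522, 0.0719]
tcp_rot: [3.141, 0.001, 1.428]
force: [-2.0, -1.0, 5.4]
opening: 0.0355
```

Call:
{"op": "jog_arm", "data": {"series": [{"claw": 60, "tx": 0, "ty": 0, "tz": 0, "turn": 0}, {"claw": 100, "tx": 0, "ty": 0, "tz": 0, "turn": 0}, {"claw": 100, "tx": 0, "ty": 0, "tz": 0, "turn": 0}, {"claw": 100, "tx": 0, "ty": 0, "tz": 0, "turn": 0}, {"claw": 100, "tx": 0, "ty": 0, "tz": 0.01, "turn": 0}, {"claw": 100, "tx": 0, "ty": 0, "tz": 0.03, "turn": 0}, {"claw": 100, "tx": 0, "ty": 0, "tz": 0.04, "turn": 0}, {"claw": 100, "tx": 0, "ty": 0, "tz": 0.04, "turn": 0}, {"claw": 100, "tx": 0, "ty": 0.02, "tz": 0.02, "turn": 0}, {"claw": 100, "tx": -0.001, "ty": 0.04, "tz": 0, "turn": 0}, {"claw": 100, "tx": -0.001, "ty": 0.04, "tz": 0, "turn": 0}, {"claw": 100, "tx": -0.001, "ty": 0.04, "tz": 0, "turn": 0}, {"claw": 100, "tx": -0.001, "ty": 0.04, "tz": 0, "turn": 0}, {"claw": 100, "tx": -0.001, "ty": 0.04, "tz": 0, "turn": 0}, {"claw": 100, "tx": -0.001, "ty": 0.04, "tz": 0, "turn": 0}, {"claw": 100, "tx": -0.001, "ty": 0.04, "tz": 0, "turn": 0}, {"claw": 100, "tx": -0.001, "ty": 0.04, "tz": 0, "turn": 0}, {"claw": 100, "tx": -0.001, "ty": 0.04, "tz": 0, "turn": 0}]}}

```text
clock: 17.7
tcp_pos: [0.4791, 0.0297, 0.2124]
tcp_rot: [3.141, -0.0, 1.428]
force: [1.3, -0.6, 0.1]
opening: 0.0856
```

Call:
{"op": "jog_arm", "data": {"series": [{"claw": 100, "tx": -0.001, "ty": 0.04, "tz": 0, "turn": 0}, {"claw": 100, "tx": -0.001, "ty": 0.04, "tz": 0, "turn": 0}, {"claw": 100, "tx": -0.001, "ty": 0.04, "tz": 0, "turn": 0}, {"claw": 100, "tx": -0.001, "ty": 0.04, "tz": 0, "turn": 0}, {"claw": 100, "tx": -0.001, "ty": 0.04, "tz": 0, "turn": 0}, {"claw": 100, "tx": -0.001, "ty": 0.04, "tz": 0, "turn": 0}, {"claw": 100, "tx": -0.001, "ty": 0.04, "tz": 0, "turn": 0}, {"claw": 100, "tx": 0, "ty": 0.04, "tz": 0, "turn": 0}, {"claw": 100, "tx": 0, "ty": 0.02, "tz": 0, "turn": 0}, {"claw": 100, "tx": 0, "ty": 0, "tz": 0, "turn": 0}, {"claw": 100, "tx": 0, "ty": 0, "tz": 0, "turn": 0}]}}

```text
clock: 18.8
tcp_pos: [0.4724, 0.3678, 0.2117]
tcp_rot: [-3.142, 0.0, 1.428]
force: [0.3, 0.4, 0.3]
opening: 0.0854
```

Call:
{"op": "jog_arm", "data": {"squeeze": 50, "series": [{"claw": 100, "tx": 0, "ty": 0, "tz": -0.02, "turn": 0}, {"claw": 100, "tx": 0, "ty": 0, "tz": -0.04, "turn": 0}, {"claw": 100, "tx": 0, "ty": 0, "tz": -0.04, "turn": 0}, {"claw": 100, "tx": 0, "ty": 0, "tz": -0.03, "turn": 0}, {"claw": 100, "tx": 0, "ty": 0, "tz": -0.01, "turn": 0}, {"claw": 100, "tx": 0, "ty": 0, "tz": 0, "turn": 0}, {"claw": 0, "tx": 0, "ty": 0, "tz": 0, "turn": 0}, {"claw": 0, "tx": 0, "ty": 0, "tz": 0, "turn": 0}, {"claw": 0, "tx": 0, "ty": 0, "tz": 0, "turn": 0}, {"claw": 0, "tx": 0, "ty": 0, "tz": 0, "turn": 0}, {"claw": 0, "tx": 0, "ty": 0, "tz": 0, "turn": 0}, {"claw": 0, "tx": 0, "ty": 0, "tz": 0, "turn": 0}, {"claw": 0, "tx": 0, "ty": 0, "tz": 0, "turn": 0}]}}

```text
clock: 20.1
tcp_pos: [0.4728, 0.3684, 0.0727]
tcp_rot: [3.14, -0.001, 1.428]
force: [-1.6, -1.4, 9.1]
opening: 0.0329
```

Call:
{"op": "jog_arm", "data": {"series": [{"claw": 0, "tx": 0, "ty": 0, "tz": 0.01, "turn": 0}, {"claw": 0, "tx": 0, "ty": 0, "tz": 0.02, "turn": 0}, {"claw": 0, "tx": 0, "ty": 0, "tz": 0.03, "turn": 0}, {"claw": 0, "tx": 0, "ty": 0, "tz": 0.03, "turn": 0}, {"claw": 0, "tx": 0, "ty": 0, "tz": 0.03, "turn": 0}, {"claw": 0, "tx": 0, "ty": 0, "tz": 0.01, "turn": 0}, {"claw": 0, "tx": 0, "ty": 0, "tz": 0, "turn": 0}, {"claw": 0, "tx": 0, "ty": 0, "tz": 0, "turn": 0}]}}

```text
clock: 20.9
tcp_pos: [0.4721, 0.3679, 0.2003]
tcp_rot: [-3.14, 0.001, 1.428]
force: [-0.3, 0.3, -1.6]
opening: 0.0328
```

```bash
python3 - <<'E'
from h import *
crop("side",150,40,160,150,4,"pics/c7.png")
E
```

```text
(no output)
```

View pics/c7.png

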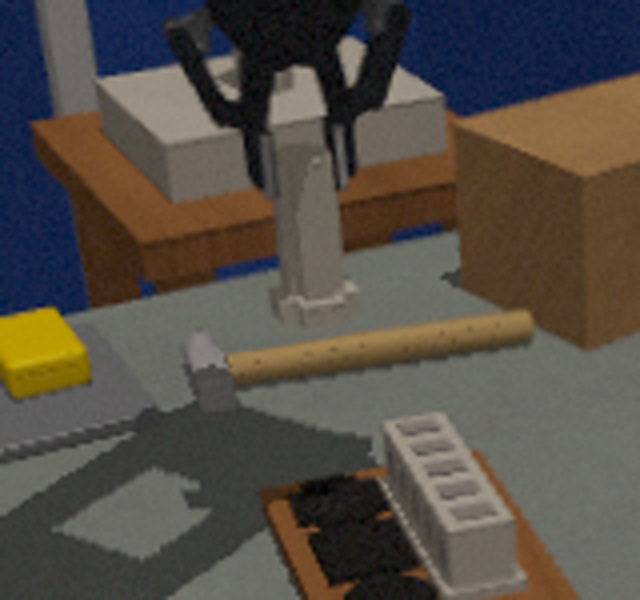

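Pier held upright; all three tiles are bare, facade in place. Carry the pier.

Call:
{"op": "jog_arm", "data": {"series": [{"claw": 0, "tx": 0, "ty": -0.01, "tz": 0, "turn": 0}, {"claw": 0, "tx": 0, "ty": -0.02, "tz": 0, "turn": 0}, {"claw": 0, "tx": 0.001, "ty": -0.037, "tz": 0, "turn": 0}, {"claw": 0, "tx": 0.001, "ty": -0.037, "tz": 0, "turn": 0}, {"claw": 0, "tx": 0.001, "ty": -0.037, "tz": 0, "turn": 0}, {"claw": 0, "tx": 0.001, "ty": -0.037, "tz": 0, "turn": 0}, {"claw": 0, "tx": 0.001, "ty": -0.037, "tz": 0, "turn": 0}, {"claw": 0, "tx": 0.001, "ty": -0.037, "tz": 0, "turn": 0}, {"claw": 0, "tx": 0.001, "ty": -0.037, "tz": 0, "turn": 0}, {"claw": 0, "tx": 0.001, "ty": -0.037, "tz": 0, "turn": 0}, {"claw": 0, "tx": 0.001, "ty": -0.037, "tz": 0, "turn": 0}, {"claw": 0, "tx": 0.001, "ty": -0.037, "tz": 0, "turn": 0}, {"claw": 0, "tx": 0, "ty": -0.037, "tz": 0, "turn": 0}, {"claw": 0, "tx": 0, "ty": -0.037, "tz": 0, "turn": 0}, {"claw": 0, "tx": 0, "ty": -0.037, "tz": 0, "turn": 0}, {"claw": 0, "tx": 0, "ty": -0.037, "tz": 0, "turn": 0}, {"claw": 0, "tx": 0, "ty": -0.037, "tz": 0, "turn": 0}, {"claw": 0, "tx": 0, "ty": -0.037, "tz": 0, "turn": 0}, {"claw": 0, "tx": 0, "ty": -0.025, "tz": 0, "turn": 0}, {"claw": 0, "tx": 0, "ty": -0.014, "tz": 0, "turn": 0}]}}

```text
clock: 22.95
tcp_pos: [0.4814, -0.2949, 0.2004]
tcp_rot: [-3.14, -0.001, 1.426]
force: [-0.3, -0.4, -1.4]
opening: 0.0331
```

Call:
{"op": "jog_arm", "data": {"series": [{"claw": 0, "tx": 0, "ty": 0, "tz": 0, "turn": 0}, {"claw": 0, "tx": 0, "ty": 0, "tz": -0.015, "turn": 0}, {"claw": 0, "tx": 0, "ty": 0, "tz": -0.03, "turn": 0}, {"claw": 0, "tx": 0, "ty": 0, "tz": -0.03, "turn": 0}, {"claw": 0, "tx": 0, "ty": 0, "tz": -0.03, "turn": 0}, {"claw": 0, "tx": 0, "ty": 0, "tz": -0.015, "turn": 0}, {"claw": 0, "tx": 0, "ty": 0, "tz": -0.006, "turn": 0}, {"claw": 0, "tx": 0, "ty": 0, "tz": -0.004, "turn": 0}, {"claw": 0, "tx": 0, "ty": 0, "tz": -0.002, "turn": 0}, {"claw": 0, "tx": 0, "ty": 0, "tz": -0.001, "turn": 0}, {"claw": 0, "tx": 0, "ty": 0, "tz": 0, "turn": 0}, {"claw": 0, "tx": 0, "ty": 0, "tz": 0, "turn": 0}]}}

```text
clock: 24.15
tcp_pos: [0.4826, -0.2931, 0.069]
tcp_rot: [3.141, 0.0, 1.428]
force: [-0.0, -0.5, -1.5]
opening: 0.0326
```

Call:
{"op": "jog_arm", "data": {"series": [{"claw": 0, "tx": 0, "ty": 0, "tz": -0.002, "turn": 0}, {"claw": 0, "tx": 0, "ty": 0, "tz": -0.001, "turn": 0}, {"claw": 0, "tx": 0, "ty": 0, "tz": 0, "turn": 0}, {"claw": 0, "tx": 0, "ty": 0, "tz": 0, "turn": 0}]}}

```text
clock: 24.55
tcp_pos: [0.4827, -0.2933, 0.0666]
tcp_rot: [3.141, 0.001, 1.428]
force: [-3.1, 1.5, 13.7]
opening: 0.033
```

Call:
{"op": "jog_arm", "data": {"series": [{"claw": 60, "tx": 0, "ty": 0, "tz": 0, "turn": 0}, {"claw": 100, "tx": 0, "ty": 0, "tz": 0, "turn": 0}, {"claw": 100, "tx": 0, "ty": 0, "tz": 0, "turn": 0}, {"claw": 100, "tx": 0, "ty": 0, "tz": 0, "turn": 0}, {"claw": 100, "tx": 0, "ty": 0, "tz": 0.01, "turn": 0}, {"claw": 100, "tx": 0, "ty": 0, "tz": 0.03, "turn": 0}, {"claw": 100, "tx": 0, "ty": 0, "tz": 0.04, "turn": 0}, {"claw": 100, "tx": 0, "ty": 0, "tz": 0.04, "turn": 0}, {"claw": 100, "tx": 0, "ty": 0.02, "tz": 0.02, "turn": 0}, {"claw": 100, "tx": 0, "ty": 0.04, "tz": 0, "turn": 0}, {"claw": 100, "tx": 0, "ty": 0.04, "tz": 0, "turn": 0}, {"claw": 100, "tx": 0, "ty": 0.04, "tz": 0, "turn": 0}, {"claw": 100, "tx": 0, "ty": 0.04, "tz": 0, "turn": 0}, {"claw": 100, "tx": 0, "ty": 0.04, "tz": 0, "turn": 0}, {"claw": 100, "tx": 0, "ty": 0.04, "tz": 0, "turn": 0}, {"claw": 100, "tx": 0, "ty": 0.03, "tz": 0, "turn": 0}, {"claw": 100, "tx": 0, "ty": 0, "tz": 0, "turn": 0}]}}

```text
clock: 26.25
tcp_pos: [0.4823, 0.0001, 0.2064]
tcp_rot: [3.141, -0.001, 1.431]
force: [-0.2, -0.7, 0.1]
opening: 0.0854
```

```bash
python3 - <<'E'
from h import *
a=arm.grab_frame("top"); cv2.imwrite("pics/top2.png",a)
L=cv2.resize(a[205:310,110:245],None,fx=5.6,fy=5.6,interpolation=cv2.INTER_CUBIC)
cv2.imwrite("pics/c8.png",L)
R=cv2.resize(a[200:310,400:580],None,fx=4.4,fy=4.4,interpolation=cv2.INTER_CUBIC)
cv2.imwrite("pics/c9.png",R)
cv2.imwrite("pics/side2.png",arm.grab_frame("side"))
E
```

```text
(no output)
```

View pics/c8.png

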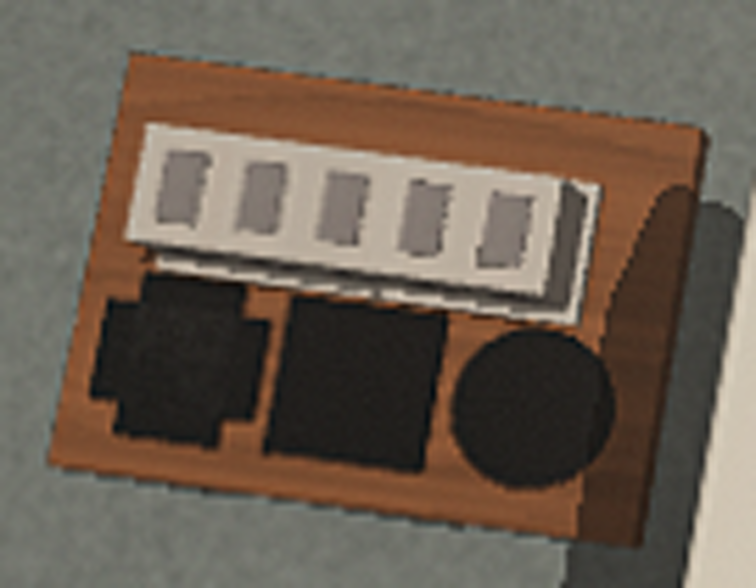

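View pics/c9.png

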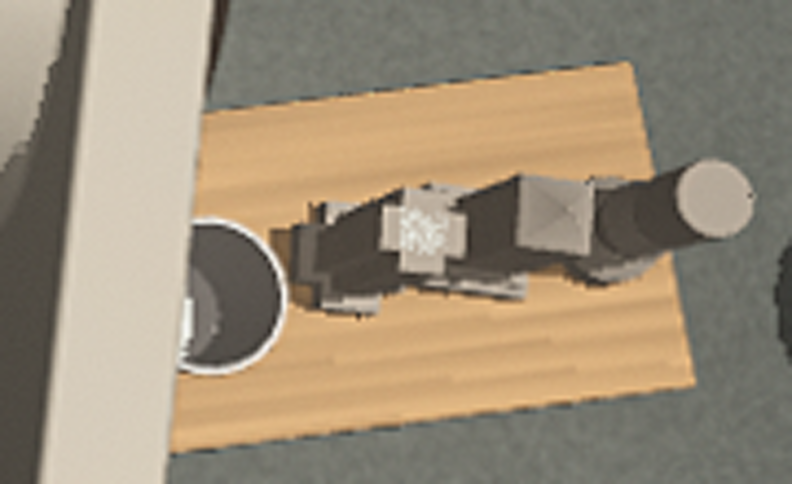

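All three stand upright on the side board clear of the tub; tiles at crop (180,359), (356,384), (533,409). Segment dark tiles in both views for centres.

```bash
python3 - <<'E'
from h import *
np.set_printoptions(precision=4,suppress=True)
c=lambda x,y:((x+.5)/5.6-.5+110,(y+.5)/5.6-.5+205)
for p in [(180,359),(356,384),(533,409)]: print("read",ray("top",c(*p),.024)[:2])
for n,(x,y,w,h) in {"top":(110,205,135,105),"side":(205,115,100,100)}.items():
    im=cv2.imread(f"pics/{n}2.png")[y:y+h,x:x+w]
    m=(im.max(2)<50).astype(np.uint8)
    k,_,s,ce=cv2.connectedComponentsWithStats(m)
    for i in range(1,k):
        if s[i,4]>60: print(n,s[i],ray(n,ce[i]+[x,y],.024)[:2])
c2=lambda x,y:c(x,y)
F=[ray("top",c(*p),.066)[:2] for p in[(147,123),(127,241),(545,296),(563,179)]]
print("facade",np.mean(F,0))
E
```

```text
read [0.4722 0.3684]
read [0.4626 0.306 ]
read [0.4531 0.2437]
top [ 16  49  32  31 741] [0.4723 0.3682]
top [ 47  53  33  31 802] [0.4629 0.3058]
top [ 81  59  29  28 648] [0.4533 0.2435]
side [ 61   0  34  33 455] [0.6856 0.517 ]
side [ 17  44  37  40 840] [0.461  0.2948]
facade [0.5175 0.2994]
```

Tiles: cross (0.472,0.368), square (0.463,0.306), round (0.453,0.244). Now the facade.

Call:
{"op": "jog_arm", "data": {"series": [{"claw": 100, "tx": 0.002, "ty": 0.015, "tz": 0, "turn": 0}, {"claw": 100, "tx": 0.004, "ty": 0.035, "tz": 0, "turn": 0}, {"claw": 100, "tx": 0.005, "ty": 0.04, "tz": 0, "turn": 0}, {"claw": 100, "tx": 0.005, "ty": 0.04, "tz": 0, "turn": 0}, {"claw": 100, "tx": 0.005, "ty": 0.04, "tz": 0, "turn": 0}, {"claw": 100, "tx": 0.005, "ty": 0.04, "tz": 0, "turn": 0}, {"claw": 100, "tx": 0.005, "ty": 0.04, "tz": 0, "turn": 0}, {"claw": 100, "tx": 0.004, "ty": 0.03, "tz": 0, "turn": 0}, {"claw": 100, "tx": 0.002, "ty": 0.018, "tz": 0, "turn": 0}, {"claw": 100, "tx": 0, "ty": 0, "tz": -0.02, "turn": 0}, {"claw": 100, "tx": 0, "ty": 0, "tz": -0.04, "turn": 0}, {"claw": 100, "tx": 0, "ty": 0, "tz": -0.04, "turn": 0}, {"claw": 100, "tx": 0, "ty": 0, "tz": -0.02, "turn": 0}, {"claw": 100, "tx": 0, "ty": 0, "tz": 0, "turn": 0}, {"claw": 100, "tx": 0, "ty": 0, "tz": 0, "turn": 0}]}}

```text
clock: 27.85
tcp_pos: [0.5202, 0.2944, 0.0865]
tcp_rot: [3.141, -0.0, 1.427]
force: [0.4, 0.1, 0.5]
opening: 0.0852
```

```bash
python3 - <<'E'
from h import *
crop("side",205,85,120,110,6,"pics/c10.png")
E
```

```text
(no output)
```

View pics/c10.png

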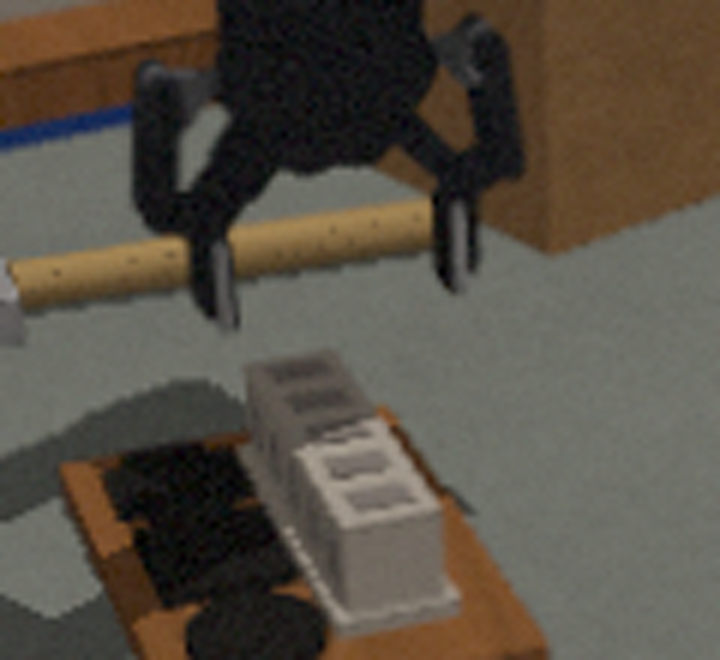

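Open fingers straddle the facade with the tips well above it. Correct 4 mm in y, go down and grip.

Call:
{"op": "jog_arm", "data": {"squeeze": 50, "series": [{"claw": 100, "tx": -0.001, "ty": 0.004, "tz": -0.01, "turn": 0}, {"claw": 100, "tx": 0, "ty": 0, "tz": -0.02, "turn": 0}, {"claw": 100, "tx": 0, "ty": 0, "tz": -0.02, "turn": 0}, {"claw": 100, "tx": 0, "ty": 0, "tz": -0.005, "turn": 0}, {"claw": 100, "tx": 0, "ty": 0, "tz": 0, "turn": 0}, {"claw": 0, "tx": 0, "ty": 0, "tz": 0, "turn": 0}, {"claw": 0, "tx": 0, "ty": 0, "tz": 0, "turn": 0}, {"claw": 0, "tx": 0, "ty": 0, "tz": 0, "turn": 0}, {"claw": 0, "tx": 0, "ty": 0, "tz": 0, "turn": 0}, {"claw": 0, "tx": 0, "ty": 0, "tz": 0, "turn": 0}, {"claw": 0, "tx": 0, "ty": 0, "tz": 0, "turn": 0}, {"claw": 0, "tx": 0, "ty": 0, "tz": 0, "turn": 0}]}}

```text
clock: 29.1
tcp_pos: [0.5187, 0.2993, 0.0314]
tcp_rot: [3.141, -0.001, 1.428]
force: [-2.8, -1.4, 5.9]
opening: 0.0385
```

Call:
{"op": "jog_arm", "data": {"squeeze": 60, "series": [{"claw": 0, "tx": 0, "ty": 0, "tz": 0, "turn": 0}, {"claw": 0, "tx": 0, "ty": 0, "tz": 0.01, "turn": 0}, {"claw": 0, "tx": 0, "ty": 0, "tz": 0.02, "turn": 0}, {"claw": 0, "tx": 0, "ty": 0, "tz": 0.03, "turn": 0}, {"claw": 0, "tx": 0, "ty": 0, "tz": 0.02, "turn": 0}, {"claw": 0, "tx": 0, "ty": 0, "tz": 0.01, "turn": 0}, {"claw": 0, "tx": 0, "ty": 0, "tz": 0, "turn": 0}, {"claw": 0, "tx": 0, "ty": 0, "tz": 0, "turn": 0}]}}

```text
clock: 29.9
tcp_pos: [0.5181, 0.2989, 0.1196]
tcp_rot: [-3.141, 0.001, 1.428]
force: [-0.3, -0.5, -2.4]
opening: 0.0381
```

```bash
python3 - <<'E'
from h import *
crop("side",205,70,120,130,4.6,"pics/c11.png")
E
```

```text
(no output)
```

View pics/c11.png

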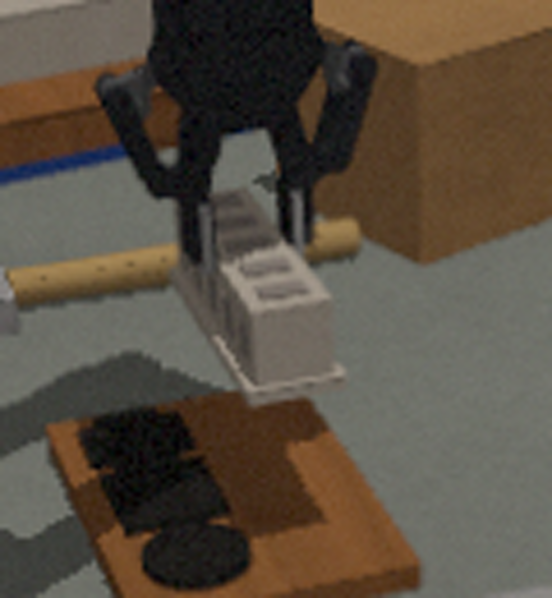

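Facade hangs level. Carry it to the stand centre (0.536, 0.0065).

Call:
{"op": "jog_arm", "data": {"series": [{"claw": 0, "tx": 0, "ty": -0.01, "tz": 0, "turn": 0}, {"claw": 0, "tx": 0.002, "ty": -0.02, "tz": 0, "turn": 0}, {"claw": 0, "tx": 0.002, "ty": -0.03, "tz": 0, "turn": 0}, {"claw": 0, "tx": 0.002, "ty": -0.03, "tz": 0, "turn": 0}, {"claw": 0, "tx": 0.002, "ty": -0.03, "tz": 0, "turn": 0}, {"claw": 0, "tx": 0.002, "ty": -0.03, "tz": 0, "turn": 0}, {"claw": 0, "tx": 0.002, "ty": -0.03, "tz": 0, "turn": 0}, {"claw": 0, "tx": 0.002, "ty": -0.03, "tz": 0, "turn": 0}, {"claw": 0, "tx": 0.002, "ty": -0.03, "tz": 0, "turn": 0}, {"claw": 0, "tx": 0.002, "ty": -0.025, "tz": 0, "turn": 0}, {"claw": 0, "tx": 0, "ty": -0.018, "tz": 0, "turn": 0}, {"claw": 0, "tx": 0, "ty": -0.009, "tz": 0, "turn": 0}, {"claw": 0, "tx": 0, "ty": 0, "tz": 0, "turn": 0}, {"claw": 0, "tx": 0, "ty": 0, "tz": 0, "turn": 0}]}}

```text
clock: 31.35
tcp_pos: [0.5362, 0.0075, 0.1202]
tcp_rot: [-3.141, -0.0, 1.428]
force: [0.4, 0.6, -2.9]
opening: 0.0383
```

Call:
{"op": "jog_arm", "data": {"series": [{"claw": 0, "tx": 0, "ty": 0, "tz": -0.01, "turn": 0}, {"claw": 0, "tx": 0, "ty": 0, "tz": -0.02, "turn": 0}, {"claw": 0, "tx": 0, "ty": 0, "tz": -0.015, "turn": 0}, {"claw": 0, "tx": 0, "ty": 0, "tz": -0.006, "turn": 0}, {"claw": 0, "tx": 0, "ty": 0, "tz": -0.004, "turn": 0}, {"claw": 0, "tx": 0, "ty": 0, "tz": -0.002, "turn": 0}, {"claw": 0, "tx": 0, "ty": 0, "tz": 0, "turn": 0}, {"claw": 0, "tx": 0, "ty": 0, "tz": 0, "turn": 0}]}}

```text
clock: 32.15
tcp_pos: [0.5367, 0.0071, 0.064]
tcp_rot: [3.141, -0.0, 1.428]
force: [0.4, 1.0, -2.3]
opening: 0.0378
```

Call:
{"op": "jog_arm", "data": {"series": [{"claw": 0, "tx": 0, "ty": 0, "tz": -0.002, "turn": 0}, {"claw": 0, "tx": 0, "ty": 0, "tz": -0.002, "turn": 0}, {"claw": 0, "tx": 0, "ty": 0, "tz": -0.001, "turn": 0}, {"claw": 0, "tx": 0, "ty": 0, "tz": 0, "turn": 0}, {"claw": 0, "tx": 0, "ty": 0, "tz": 0, "turn": 0}]}}

```text
clock: 32.65
tcp_pos: [0.5366, 0.007, 0.0594]
tcp_rot: [3.141, 0.0, 1.428]
force: [-6.5, 0.2, 11.8]
opening: 0.038
```

Call:
{"op": "jog_arm", "data": {"series": [{"claw": 60, "tx": 0, "ty": 0, "tz": 0, "turn": 0}, {"claw": 100, "tx": 0, "ty": 0, "tz": 0, "turn": 0}, {"claw": 100, "tx": 0, "ty": 0, "tz": 0, "turn": 0}, {"claw": 100, "tx": 0, "ty": 0, "tz": 0, "turn": 0}, {"claw": 100, "tx": 0, "ty": 0, "tz": 0.01, "turn": 0}, {"claw": 100, "tx": 0, "ty": 0, "tz": 0.04, "turn": 0}, {"claw": 100, "tx": 0, "ty": 0, "tz": 0.05, "turn": 0}, {"claw": 100, "tx": 0, "ty": 0, "tz": 0.04, "turn": 0}, {"claw": 100, "tx": -0.003, "ty": -0.015, "tz": 0.01, "turn": 0}, {"claw": 100, "tx": -0.007, "ty": -0.04, "tz": 0, "turn": 0}, {"claw": 100, "tx": -0.007, "ty": -0.04, "tz": 0, "turn": 0}, {"claw": 100, "tx": -0.007, "ty": -0.04, "tz": 0, "turn": 0}, {"claw": 100, "tx": -0.007, "ty": -0.04, "tz": 0, "turn": 0}, {"claw": 100, "tx": -0.007, "ty": -0.04, "tz": 0, "turn": 0}, {"claw": 100, "tx": -0.007, "ty": -0.035, "tz": 0, "turn": 0}, {"claw": 100, "tx": -0.006, "ty": -0.03, "tz": 0, "turn": 0}, {"claw": 100, "tx": -0.003, "ty": -0.02, "tz": 0, "turn": 0}, {"claw": 100, "tx": 0, "ty": 0, "tz": 0, "turn": 0}, {"claw": 100, "tx": 0, "ty": 0, "tz": 0, "turn": 0}]}}

```text
clock: 34.55
tcp_pos: [0.4821, -0.293, 0.2083]
tcp_rot: [-3.141, -0.0, 1.427]
force: [0.4, 0.6, -0.6]
opening: 0.0853
```

```bash
python3 - <<'E'
from h import *
a=arm.grab_frame("top"); b=arm.grab_frame("side")
A=cv2.resize(a[165:305,255:395],None,fx=3.5,fy=3.5,interpolation=cv2.INTER_CUBIC)
B=cv2.resize(b[100:380,240:400],(280,490),interpolation=cv2.INTER_CUBIC)
cv2.imwrite("pics/c12.png",np.hstack([A,B]))
E
```

```text
(no output)
```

View pics/c12.png

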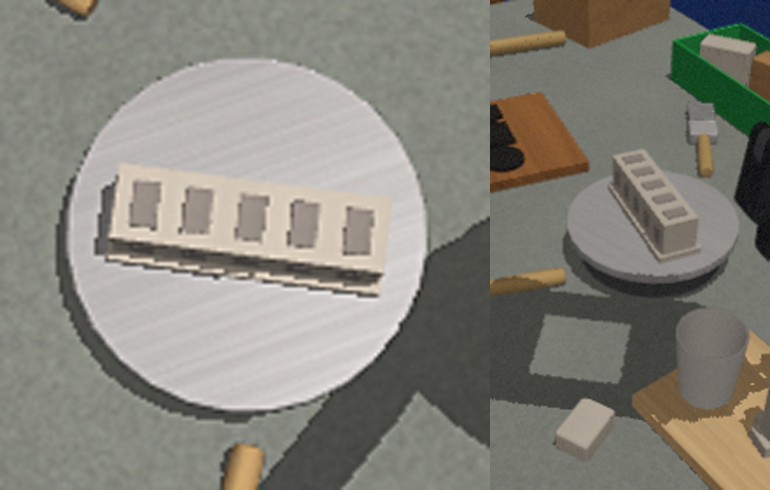

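Facade stands on the stand, roof centre at about px (326.2,227.2), disc centre (325.5,231.8).

```bash
python3 - <<'E'
from h import *
print(ray("top",(326.2,227.2),.094),ray("top",(325.5,231.7),.046))
E
```

```text
[0.5361132  0.00714899 0.094     ] [0.53648771 0.00739339 0.046     ]
```

Call:
{"op": "jog_arm", "data": {"squeeze": 50, "series": [{"claw": 100, "tx": 0, "ty": 0, "tz": -0.02, "turn": 0}, {"claw": 100, "tx": 0, "ty": 0, "tz": -0.04, "turn": 0}, {"claw": 100, "tx": 0, "ty": 0, "tz": -0.04, "turn": 0}, {"claw": 100, "tx": 0, "ty": 0, "tz": -0.03, "turn": 0}, {"claw": 100, "tx": 0, "ty": 0, "tz": -0.012, "turn": 0}, {"claw": 100, "tx": 0, "ty": 0, "tz": 0, "turn": 0}, {"claw": 0, "tx": 0, "ty": 0, "tz": 0, "turn": 0}, {"claw": 0, "tx": 0, "ty": 0, "tz": 0, "turn": 0}, {"claw": 0, "tx": 0, "ty": 0, "tz": 0, "turn": 0}, {"claw": 0, "tx": 0, "ty": 0, "tz": 0, "turn": 0}, {"claw": 0, "tx": 0, "ty": 0, "tz": 0, "turn": 0}, {"claw": 0, "tx": 0, "ty": 0, "tz": 0, "turn": 0}, {"claw": 0, "tx": 0, "ty": 0, "tz": 0, "turn": 0}]}}

```text
clock: 35.95
tcp_pos: [0.4828, -0.2933, 0.0677]
tcp_rot: [3.14, 0.001, 1.428]
force: [-1.7, 0.9, 8.1]
opening: 0.0328
```

Call:
{"op": "jog_arm", "data": {"series": [{"claw": 0, "tx": 0, "ty": 0, "tz": 0.01, "turn": 0}, {"claw": 0, "tx": 0, "ty": 0, "tz": 0.02, "turn": 0}, {"claw": 0, "tx": 0, "ty": 0, "tz": 0.03, "turn": 0}, {"claw": 0, "tx": 0, "ty": 0, "tz": 0.03, "turn": 0}, {"claw": 0, "tx": 0, "ty": 0, "tz": 0.03, "turn": 0}, {"claw": 0, "tx": 0, "ty": 0, "tz": 0.01, "turn": 0}, {"claw": 0, "tx": 0, "ty": 0, "tz": 0, "turn": 0}, {"claw": 0, "tx": 0, "ty": 0, "tz": 0, "turn": 0}]}}

```text
clock: 36.75
tcp_pos: [0.4822, -0.2927, 0.1954]
tcp_rot: [-3.14, -0.001, 1.428]
force: [0.0, 0.2, -0.7]
opening: 0.0331
```

Facade is within 1 mm of the stand centre. Pier back to its tile.

Call:
{"op": "jog_arm", "data": {"series": [{"claw": 0, "tx": 0, "ty": 0.01, "tz": 0, "turn": 0}, {"claw": 0, "tx": 0, "ty": 0.02, "tz": 0, "turn": 0}, {"claw": 0, "tx": -0.001, "ty": 0.037, "tz": 0, "turn": 0}, {"claw": 0, "tx": -0.001, "ty": 0.037, "tz": 0, "turn": 0}, {"claw": 0, "tx": -0.001, "ty": 0.037, "tz": 0, "turn": 0}, {"claw": 0, "tx": -0.001, "ty": 0.037, "tz": 0, "turn": 0}, {"claw": 0, "tx": -0.001, "ty": 0.037, "tz": 0, "turn": 0}, {"claw": 0, "tx": -0.001, "ty": 0.037, "tz": 0, "turn": 0}, {"claw": 0, "tx": -0.001, "ty": 0.037, "tz": 0, "turn": 0}, {"claw": 0, "tx": -0.001, "ty": 0.037, "tz": 0, "turn": 0}, {"claw": 0, "tx": -0.001, "ty": 0.037, "tz": 0, "turn": 0}, {"claw": 0, "tx": -0.001, "ty": 0.037, "tz": 0, "turn": 0}, {"claw": 0, "tx": 0, "ty": 0.037, "tz": 0, "turn": 0}, {"claw": 0, "tx": 0, "ty": 0.037, "tz": 0, "turn": 0}, {"claw": 0, "tx": 0, "ty": 0.037, "tz": 0, "turn": 0}, {"claw": 0, "tx": 0, "ty": 0.037, "tz": 0, "turn": 0}, {"claw": 0, "tx": 0, "ty": 0.037, "tz": 0, "turn": 0}, {"claw": 0, "tx": 0, "ty": 0.037, "tz": 0, "turn": 0}, {"claw": 0, "tx": 0, "ty": 0.025, "tz": 0, "turn": 0}, {"claw": 0, "tx": 0, "ty": 0.014, "tz": 0, "turn": 0}]}}

```text
clock: 38.75
tcp_pos: [0.4706, 0.3705, 0.1957]
tcp_rot: [-3.14, 0.0, 1.43]
force: [0.7, -1.0, -0.8]
opening: 0.033
```

Call:
{"op": "jog_arm", "data": {"series": [{"claw": 0, "tx": 0, "ty": 0, "tz": 0, "turn": 0}, {"claw": 0, "tx": 0, "ty": 0, "tz": -0.015, "turn": 0}, {"claw": 0, "tx": 0, "ty": 0, "tz": -0.03, "turn": 0}, {"claw": 0, "tx": 0, "ty": 0, "tz": -0.03, "turn": 0}, {"claw": 0, "tx": 0, "ty": 0, "tz": -0.02, "turn": 0}, {"claw": 0, "tx": 0, "ty": 0, "tz": -0.01, "turn": 0}, {"claw": 0, "tx": 0, "ty": 0, "tz": 0, "turn": 0}, {"claw": 0, "tx": 0, "ty": 0, "tz": 0, "turn": 0}]}}

```text
clock: 39.55
tcp_pos: [0.4728, 0.3679, 0.0922]
tcp_rot: [3.141, -0.001, 1.427]
force: [0.7, 0.2, -1.4]
opening: 0.0331
```

Call:
{"op": "jog_arm", "data": {"series": [{"claw": 0, "tx": 0, "ty": 0, "tz": -0.01, "turn": 0}, {"claw": 0, "tx": 0, "ty": 0, "tz": -0.004, "turn": 0}, {"claw": 0, "tx": 0, "ty": 0, "tz": -0.002, "turn": 0}, {"claw": 0, "tx": 0, "ty": 0, "tz": -0.002, "turn": 0}, {"claw": 0, "tx": 0, "ty": 0, "tz": 0, "turn": 0}, {"claw": 0, "tx": 0, "ty": 0, "tz": 0, "turn": 0}]}}

```text
clock: 40.15
tcp_pos: [0.4726, 0.3682, 0.0737]
tcp_rot: [3.141, -0.0, 1.428]
force: [-0.4, -0.1, 1.1]
opening: 0.0331
```

Call:
{"op": "jog_arm", "data": {"series": [{"claw": 60, "tx": 0, "ty": 0, "tz": 0, "turn": 0}, {"claw": 100, "tx": 0, "ty": 0, "tz": 0, "turn": 0}, {"claw": 100, "tx": 0, "ty": 0, "tz": 0, "turn": 0}, {"claw": 100, "tx": 0, "ty": 0, "tz": 0, "turn": 0}, {"claw": 100, "tx": 0, "ty": 0, "tz": 0.01, "turn": 0}, {"claw": 100, "tx": 0, "ty": 0, "tz": 0.03, "turn": 0}, {"claw": 100, "tx": 0, "ty": 0, "tz": 0.04, "turn": 0}, {"claw": 100, "tx": 0, "ty": 0, "tz": 0.04, "turn": 0}, {"claw": 100, "tx": 0, "ty": -0.02, "tz": 0.02, "turn": 0}, {"claw": 100, "tx": 0.001, "ty": -0.04, "tz": 0, "turn": 0}, {"claw": 100, "tx": 0.001, "ty": -0.04, "tz": 0, "turn": 0}, {"claw": 100, "tx": 0.001, "ty": -0.04, "tz": 0, "turn": 0}, {"claw": 100, "tx": 0.001, "ty": -0.04, "tz": 0, "turn": 0}, {"claw": 100, "tx": 0.001, "ty": -0.04, "tz": 0, "turn": 0}, {"claw": 100, "tx": 0.001, "ty": -0.04, "tz": 0, "turn": 0}, {"claw": 100, "tx": 0.001, "ty": -0.04, "tz": 0, "turn": 0}, {"claw": 100, "tx": 0.001, "ty": -0.04, "tz": 0, "turn": 0}, {"claw": 100, "tx": 0.001, "ty": -0.04, "tz": 0, "turn": 0}]}}

```text
clock: 41.95
tcp_pos: [0.4812, -0.0135, 0.2144]
tcp_rot: [3.141, 0.0, 1.428]
force: [1.7, 0.2, -0.4]
opening: 0.0852
```

Call:
{"op": "jog_arm", "data": {"series": [{"claw": 100, "tx": 0.001, "ty": -0.04, "tz": 0, "turn": 0}, {"claw": 100, "tx": 0.001, "ty": -0.04, "tz": 0, "turn": 0}, {"claw": 100, "tx": 0.001, "ty": -0.04, "tz": 0, "turn": 0}, {"claw": 100, "tx": 0.001, "ty": -0.04, "tz": 0, "turn": 0}, {"claw": 100, "tx": 0.001, "ty": -0.04, "tz": 0, "turn": 0}, {"claw": 100, "tx": 0.001, "ty": -0.04, "tz": 0, "turn": 0}, {"claw": 100, "tx": 0.001, "ty": -0.04, "tz": 0, "turn": 0}, {"claw": 100, "tx": 0, "ty": -0.04, "tz": 0, "turn": 0}, {"claw": 100, "tx": 0, "ty": -0.02, "tz": 0, "turn": 0}, {"claw": 100, "tx": 0, "ty": 0, "tz": 0, "turn": 0}, {"claw": 100, "tx": 0, "ty": 0, "tz": 0, "turn": 0}]}}

```text
clock: 43.05
tcp_pos: [0.4884, -0.3515, 0.2137]
tcp_rot: [-3.141, -0.0, 1.427]
force: [-0.5, -0.3, -0.3]
opening: 0.0855
```

Call:
{"op": "jog_arm", "data": {"squeeze": 50, "series": [{"claw": 100, "tx": 0, "ty": 0, "tz": -0.02, "turn": 0}, {"claw": 100, "tx": 0, "ty": 0, "tz": -0.04, "turn": 0}, {"claw": 100, "tx": 0, "ty": 0, "tz": -0.04, "turn": 0}, {"claw": 100, "tx": 0, "ty": 0, "tz": -0.03, "turn": 0}, {"claw": 100, "tx": 0, "ty": 0, "tz": -0.012, "turn": 0}, {"claw": 100, "tx": 0, "ty": 0, "tz": 0, "turn": 0}, {"claw": 0, "tx": 0, "ty": 0, "tz": 0, "turn": 0}, {"claw": 0, "tx": 0, "ty": 0, "tz": 0, "turn": 0}, {"claw": 0, "tx": 0, "ty": 0, "tz": 0, "turn": 0}, {"claw": 0, "tx": 0, "ty": 0, "tz": 0, "turn": 0}, {"claw": 0, "tx": 0, "ty": 0, "tz": 0, "turn": 0}, {"claw": 0, "tx": 0, "ty": 0, "tz": 0, "turn": 0}, {"claw": 0, "tx": 0, "ty": 0, "tz": 0, "turn": 0}]}}

```text
clock: 44.35
tcp_pos: [0.489, -0.3525, 0.0734]
tcp_rot: [3.14, 0.001, 1.428]
force: [-2.9, 2.8, 13.7]
opening: 0.0358
```

Call:
{"op": "jog_arm", "data": {"series": [{"claw": 0, "tx": 0, "ty": 0, "tz": 0.01, "turn": 0}, {"claw": 0, "tx": 0, "ty": 0, "tz": 0.02, "turn": 0}, {"claw": 0, "tx": 0, "ty": 0, "tz": 0.03, "turn": 0}, {"claw": 0, "tx": 0, "ty": 0, "tz": 0.03, "turn": 0}, {"claw": 0, "tx": 0, "ty": 0, "tz": 0.03, "turn": 0}, {"claw": 0, "tx": 0, "ty": 0, "tz": 0.01, "turn": 0}, {"claw": 0, "tx": 0, "ty": 0, "tz": 0, "turn": 0}, {"claw": 0, "tx": 0, "ty": 0, "tz": 0, "turn": 0}]}}

```text
clock: 45.15
tcp_pos: [0.4882, -0.3517, 0.2003]
tcp_rot: [-3.14, -0.001, 1.428]
force: [-0.3, 0.5, -1.2]
opening: 0.0358
```

Call:
{"op": "jog_arm", "data": {"series": [{"claw": 0, "tx": 0, "ty": 0.01, "tz": 0, "turn": 0}, {"claw": 0, "tx": -0.001, "ty": 0.02, "tz": 0, "turn": 0}, {"claw": 0, "tx": -0.0015, "ty": 0.037, "tz": 0, "turn": 0}, {"claw": 0, "tx": -0.0015, "ty": 0.037, "tz": 0, "turn": 0}, {"claw": 0, "tx": -0.0015, "ty": 0.037, "tz": 0, "turn": 0}, {"claw": 0, "tx": -0.0015, "ty": 0.037, "tz": 0, "turn": 0}, {"claw": 0, "tx": -0.0015, "ty": 0.037, "tz": 0, "turn": 0}, {"claw": 0, "tx": -0.0015, "ty": 0.037, "tz": 0, "turn": 0}, {"claw": 0, "tx": -0.0015, "ty": 0.037, "tz": 0, "turn": 0}, {"claw": 0, "tx": -0.0015, "ty": 0.037, "tz": 0, "turn": 0}, {"claw": 0, "tx": -0.0015, "ty": 0.037, "tz": 0, "turn": 0}, {"claw": 0, "tx": -0.0015, "ty": 0.037, "tz": 0, "turn": 0}, {"claw": 0, "tx": -0.0015, "ty": 0.037, "tz": 0, "turn": 0}, {"claw": 0, "tx": -0.0015, "ty": 0.037, "tz": 0, "turn": 0}, {"claw": 0, "tx": -0.0015, "ty": 0.037, "tz": 0, "turn": 0}, {"claw": 0, "tx": -0.0015, "ty": 0.037, "tz": 0, "turn": 0}, {"claw": 0, "tx": -0.0015, "ty": 0.037, "tz": 0, "turn": 0}, {"claw": 0, "tx": -0.0015, "ty": 0.037, "tz": 0, "turn": 0}, {"claw": 0, "tx": 0, "ty": 0.022, "tz": 0, "turn": 0}, {"claw": 0, "tx": 0, "ty": 0.014, "tz": 0, "turn": 0}]}}

```text
clock: 47.15
tcp_pos: [0.4617, 0.3082, 0.2008]
tcp_rot: [-3.14, 0.0, 1.43]
force: [-0.5, 0.3, -1.2]
opening: 0.0356
```

Call:
{"op": "jog_arm", "data": {"series": [{"claw": 0, "tx": 0, "ty": 0, "tz": 0, "turn": 0}, {"claw": 0, "tx": 0, "ty": 0, "tz": -0.015, "turn": 0}, {"claw": 0, "tx": 0, "ty": 0, "tz": -0.03, "turn": 0}, {"claw": 0, "tx": 0, "ty": 0, "tz": -0.03, "turn": 0}, {"claw": 0, "tx": 0, "ty": 0, "tz": -0.02, "turn": 0}, {"claw": 0, "tx": 0, "ty": 0, "tz": -0.01, "turn": 0}, {"claw": 0, "tx": 0, "ty": 0, "tz": 0, "turn": 0}, {"claw": 0, "tx": 0, "ty": 0, "tz": 0, "turn": 0}]}}

```text
clock: 47.95
tcp_pos: [0.4638, 0.3058, 0.0972]
tcp_rot: [3.141, -0.0, 1.427]
force: [-0.2, -0.4, -1.5]
opening: 0.0357
```

Contact is expected near z 0.0775–0.079.

Call:
{"op": "jog_arm", "data": {"series": [{"claw": 0, "tx": -0.001, "ty": 0, "tz": -0.01, "turn": 0}, {"claw": 0, "tx": 0, "ty": 0, "tz": -0.004, "turn": 0}, {"claw": 0, "tx": 0, "ty": 0, "tz": -0.002, "turn": 0}, {"claw": 0, "tx": 0, "ty": 0, "tz": -0.002, "turn": 0}, {"claw": 0, "tx": 0, "ty": 0, "tz": 0, "turn": 0}, {"claw": 0, "tx": 0, "ty": 0, "tz": 0, "turn": 0}]}}

```text
clock: 48.55
tcp_pos: [0.4628, 0.3064, 0.0797]
tcp_rot: [3.14, -0.001, 1.428]
force: [-4.9, -2.6, 12.7]
opening: 0.0354
```

Call:
{"op": "jog_arm", "data": {"series": [{"claw": 60, "tx": 0, "ty": 0, "tz": 0, "turn": 0}, {"claw": 100, "tx": 0, "ty": 0, "tz": 0, "turn": 0}, {"claw": 100, "tx": 0, "ty": 0, "tz": 0, "turn": 0}, {"claw": 100, "tx": 0, "ty": 0, "tz": 0, "turn": 0}, {"claw": 100, "tx": 0, "ty": 0, "tz": 0.01, "turn": 0}, {"claw": 100, "tx": 0, "ty": 0, "tz": 0.03, "turn": 0}, {"claw": 100, "tx": 0, "ty": 0, "tz": 0.04, "turn": 0}, {"claw": 100, "tx": 0, "ty": 0, "tz": 0.04, "turn": 0}, {"claw": 100, "tx": 0, "ty": -0.02, "tz": 0.02, "turn": 0}, {"claw": 100, "tx": 0.002, "ty": -0.04, "tz": 0, "turn": 0}, {"claw": 100, "tx": 0.002, "ty": -0.04, "tz": 0, "turn": 0}, {"claw": 100, "tx": 0.002, "ty": -0.04, "tz": 0, "turn": 0}, {"claw": 100, "tx": 0.002, "ty": -0.04, "tz": 0, "turn": 0}, {"claw": 100, "tx": 0.002, "ty": -0.04, "tz": 0, "turn": 0}, {"claw": 100, "tx": 0.002, "ty": -0.04, "tz": 0, "turn": 0}, {"claw": 100, "tx": 0.002, "ty": -0.04, "tz": 0, "turn": 0}, {"claw": 100, "tx": 0.002, "ty": -0.04, "tz": 0, "turn": 0}, {"claw": 100, "tx": 0.002, "ty": -0.04, "tz": 0, "turn": 0}]}}

```text
clock: 50.35
tcp_pos: [0.4802, -0.0755, 0.2194]
tcp_rot: [3.141, 0.0, 1.428]
force: [1.4, 0.5, -0.7]
opening: 0.0855
```

Call:
{"op": "jog_arm", "data": {"series": [{"claw": 100, "tx": 0.002, "ty": -0.04, "tz": 0, "turn": 0}, {"claw": 100, "tx": 0.002, "ty": -0.04, "tz": 0, "turn": 0}, {"claw": 100, "tx": 0.002, "ty": -0.04, "tz": 0, "turn": 0}, {"claw": 100, "tx": 0.002, "ty": -0.04, "tz": 0, "turn": 0}, {"claw": 100, "tx": 0.002, "ty": -0.04, "tz": 0, "turn": 0}, {"claw": 100, "tx": 0.002, "ty": -0.04, "tz": 0, "turn": 0}, {"claw": 100, "tx": 0.002, "ty": -0.04, "tz": 0, "turn": 0}, {"claw": 100, "tx": 0, "ty": -0.037, "tz": 0, "turn": 0}, {"claw": 100, "tx": 0, "ty": -0.02, "tz": 0, "turn": 0}, {"claw": 100, "tx": 0, "ty": 0, "tz": 0, "turn": 0}, {"claw": 100, "tx": 0, "ty": 0, "tz": 0, "turn": 0}]}}

```text
clock: 51.45
tcp_pos: [0.4943, -0.4108, 0.2187]
tcp_rot: [-3.141, -0.0, 1.427]
force: [-0.2, 0.5, 0.6]
opening: 0.0854
```

Call:
{"op": "jog_arm", "data": {"squeeze": 50, "series": [{"claw": 100, "tx": 0, "ty": 0, "tz": -0.02, "turn": 0}, {"claw": 100, "tx": 0, "ty": 0, "tz": -0.04, "turn": 0}, {"claw": 100, "tx": 0, "ty": 0, "tz": -0.04, "turn": 0}, {"claw": 100, "tx": 0, "ty": 0, "tz": -0.025, "turn": 0}, {"claw": 100, "tx": 0, "ty": 0, "tz": -0.01, "turn": 0}, {"claw": 100, "tx": 0, "ty": 0, "tz": 0, "turn": 0}, {"claw": 0, "tx": 0, "ty": 0, "tz": 0, "turn": 0}, {"claw": 0, "tx": 0, "ty": 0, "tz": 0, "turn": 0}, {"claw": 0, "tx": 0, "ty": 0, "tz": 0, "turn": 0}, {"claw": 0, "tx": 0, "ty": 0, "tz": 0, "turn": 0}, {"claw": 0, "tx": 0, "ty": 0, "tz": 0, "turn": 0}, {"claw": 0, "tx": 0, "ty": 0, "tz": 0, "turn": 0}, {"claw": 0, "tx": 0, "ty": 0, "tz": 0, "turn": 0}]}}

```text
clock: 52.75
tcp_pos: [0.4947, -0.4113, 0.0846]
tcp_rot: [3.141, 0.001, 1.428]
force: [-1.8, 0.6, 7.3]
opening: 0.0294
```

Call:
{"op": "jog_arm", "data": {"series": [{"claw": 0, "tx": 0, "ty": 0, "tz": 0.01, "turn": 0}, {"claw": 0, "tx": 0, "ty": 0, "tz": 0.02, "turn": 0}, {"claw": 0, "tx": 0, "ty": 0, "tz": 0.03, "turn": 0}, {"claw": 0, "tx": 0, "ty": 0, "tz": 0.03, "turn": 0}, {"claw": 0, "tx": 0, "ty": 0, "tz": 0.03, "turn": 0}, {"claw": 0, "tx": 0, "ty": 0, "tz": 0.01, "turn": 0}, {"claw": 0, "tx": 0, "ty": 0, "tz": 0, "turn": 0}, {"claw": 0, "tx": 0, "ty": 0, "tz": 0, "turn": 0}]}}

```text
clock: 53.55
tcp_pos: [0.4942, -0.4107, 0.2122]
tcp_rot: [-3.14, -0.001, 1.428]
force: [-1.0, 0.1, -1.9]
opening: 0.0296
```

Call:
{"op": "jog_arm", "data": {"series": [{"claw": 0, "tx": 0, "ty": 0.01, "tz": 0, "turn": 0}, {"claw": 0, "tx": -0.001, "ty": 0.02, "tz": 0, "turn": 0}, {"claw": 0, "tx": -0.0025, "ty": 0.037, "tz": 0, "turn": 0}, {"claw": 0, "tx": -0.0025, "ty": 0.037, "tz": 0, "turn": 0}, {"claw": 0, "tx": -0.0025, "ty": 0.037, "tz": 0, "turn": 0}, {"claw": 0, "tx": -0.0025, "ty": 0.037, "tz": 0, "turn": 0}, {"claw": 0, "tx": -0.0025, "ty": 0.037, "tz": 0, "turn": 0}, {"claw": 0, "tx": -0.0025, "ty": 0.037, "tz": 0, "turn": 0}, {"claw": 0, "tx": -0.0025, "ty": 0.037, "tz": 0, "turn": 0}, {"claw": 0, "tx": -0.0025, "ty": 0.037, "tz": 0, "turn": 0}, {"claw": 0, "tx": -0.0025, "ty": 0.037, "tz": 0, "turn": 0}, {"claw": 0, "tx": -0.0025, "ty": 0.037, "tz": 0, "turn": 0}, {"claw": 0, "tx": -0.0025, "ty": 0.037, "tz": 0, "turn": 0}, {"claw": 0, "tx": -0.0025, "ty": 0.037, "tz": 0, "turn": 0}, {"claw": 0, "tx": -0.0025, "ty": 0.037, "tz": 0, "turn": 0}, {"claw": 0, "tx": -0.0025, "ty": 0.037, "tz": 0, "turn": 0}, {"claw": 0, "tx": -0.0025, "ty": 0.037, "tz": 0, "turn": 0}, {"claw": 0, "tx": -0.0025, "ty": 0.037, "tz": 0, "turn": 0}, {"claw": 0, "tx": 0, "ty": 0.02, "tz": 0, "turn": 0}, {"claw": 0, "tx": 0, "ty": 0.012, "tz": 0, "turn": 0}]}}

```text
clock: 55.55
tcp_pos: [0.4523, 0.2448, 0.2123]
tcp_rot: [-3.14, 0.001, 1.43]
force: [0.9, -0.3, -1.9]
opening: 0.0299
```

Call:
{"op": "jog_arm", "data": {"series": [{"claw": 0, "tx": 0, "ty": 0, "tz": 0, "turn": 0}, {"claw": 0, "tx": 0, "ty": 0, "tz": -0.015, "turn": 0}, {"claw": 0, "tx": 0, "ty": 0, "tz": -0.03, "turn": 0}, {"claw": 0, "tx": 0, "ty": 0, "tz": -0.03, "turn": 0}, {"claw": 0, "tx": 0, "ty": 0, "tz": -0.02, "turn": 0}, {"claw": 0, "tx": 0, "ty": 0, "tz": -0.01, "turn": 0}, {"claw": 0, "tx": 0, "ty": 0, "tz": 0, "turn": 0}, {"claw": 0, "tx": 0, "ty": 0, "tz": 0, "turn": 0}]}}

```text
clock: 56.35
tcp_pos: [0.4539, 0.2428, 0.1094]
tcp_rot: [3.141, -0.0, 1.427]
force: [-0.3, -0.2, -0.9]
opening: 0.0294
```

Call:
{"op": "jog_arm", "data": {"series": [{"claw": 0, "tx": 0, "ty": 0.001, "tz": -0.01, "turn": 0}, {"claw": 0, "tx": 0, "ty": 0, "tz": -0.004, "turn": 0}, {"claw": 0, "tx": 0, "ty": 0, "tz": -0.002, "turn": 0}, {"claw": 0, "tx": 0, "ty": 0, "tz": -0.002, "turn": 0}, {"claw": 0, "tx": 0, "ty": 0, "tz": 0, "turn": 0}, {"claw": 0, "tx": 0, "ty": 0, "tz": 0, "turn": 0}]}}

```text
clock: 56.95
tcp_pos: [0.4535, 0.2442, 0.0907]
tcp_rot: [3.141, -0.0, 1.428]
force: [-1.2, 0.3, 1.9]
opening: 0.0293
```

Contact made; release, rise, and back off to the middle for a last look.

Call:
{"op": "jog_arm", "data": {"series": [{"claw": 60, "tx": 0, "ty": 0, "tz": 0, "turn": 0}, {"claw": 100, "tx": 0, "ty": 0, "tz": 0, "turn": 0}, {"claw": 100, "tx": 0, "ty": 0, "tz": 0, "turn": 0}, {"claw": 100, "tx": 0, "ty": 0, "tz": 0, "turn": 0}, {"claw": 100, "tx": 0, "ty": 0, "tz": 0.01, "turn": 0}, {"claw": 100, "tx": 0, "ty": 0, "tz": 0.03, "turn": 0}, {"claw": 100, "tx": 0, "ty": 0, "tz": 0.04, "turn": 0}, {"claw": 100, "tx": 0, "ty": 0, "tz": 0.04, "turn": 0}, {"claw": 100, "tx": 0, "ty": -0.02, "tz": 0.02, "turn": 0}, {"claw": 100, "tx": 0, "ty": -0.04, "tz": 0.02, "turn": 0}, {"claw": 100, "tx": 0, "ty": -0.04, "tz": 0, "turn": 0}, {"claw": 100, "tx": 0, "ty": -0.04, "tz": 0, "turn": 0}, {"claw": 100, "tx": 0, "ty": -0.04, "tz": 0, "turn": 0}, {"claw": 100, "tx": 0, "ty": -0.04, "tz": 0, "turn": 0}, {"claw": 100, "tx": 0, "ty": -0.04, "tz": 0, "turn": 0}, {"claw": 100, "tx": 0, "ty": -0.04, "tz": 0, "turn": 0}, {"claw": 100, "tx": 0, "ty": -0.04, "tz": 0, "turn": 0}, {"claw": 100, "tx": 0, "ty": -0.04, "tz": 0, "turn": 0}, {"claw": 100, "tx": 0, "ty": -0.02, "tz": 0, "turn": 0}, {"claw": 100, "tx": 0, "ty": 0, "tz": 0, "turn": 0}]}}

```text
clock: 58.95
tcp_pos: [0.4531, -0.1582, 0.2509]
tcp_rot: [-3.141, 0.0, 1.425]
force: [-0.5, 0.5, -0.6]
opening: 0.0854
```

```bash
python3 - <<'E'
from h import *
print(arm.observe()["tcp_pos"])
a=arm.grab_frame("top"); cv2.imwrite("pics/top3.png",a)
crop("top",105,205,140,105,5.7,"pics/c13.png",a)
b=arm.grab_frame("side"); cv2.imwrite("pics/side3.png",b)
E
```

```text
[ 0.45312043 -0.15820405  0.25087782]
```

View pics/c13.png

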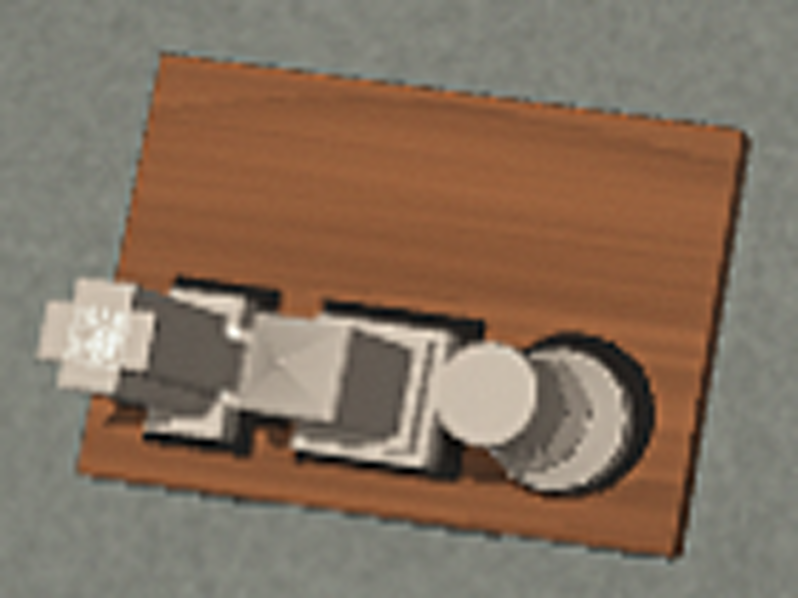

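View pics/side3.png

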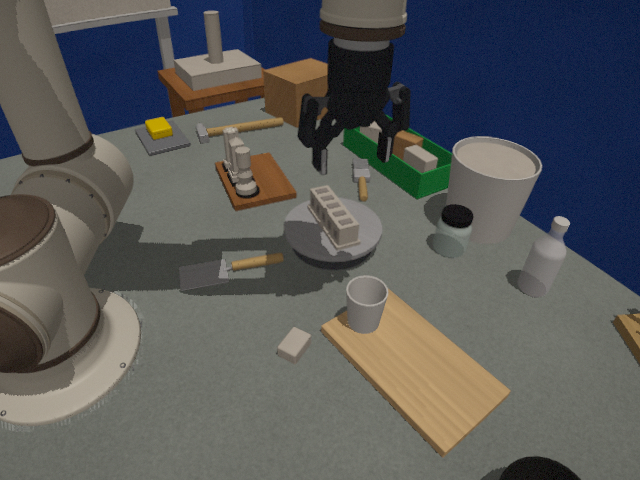

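All three casts stand upright on their tiles: the pier top is at crop (96,335), the obelisk apex at (281,367) and the baluster top at (487,395). The facade is on the stand, the tub is unmoved at px (367,291) and the gripper is clear.

```bash
python3 - <<'E'
from h import *
c=lambda x,y:((x+.5)/5.7-.5+105,(y+.5)/5.7-.5+205)
for p,z,t in [((96,335),.120,(.4723,.3683)),((281,367),.130,(.4628,.3059)),((487,395),.128,(.4532,.2436))]: print(np.round((ray("top",c(*p),z)[:2]-t)*1000,1),"mm off")
print(arm.close_job())
E
```

```text
[-0.6  1.3] mm off
[-2.8  2.1] mm off
[-2.3  1.6] mm off
the job is handed in; nothing more can be done
None
```

The job is done and handed in at about 59 s of the 141 s allowed; `close_job` gave no verdict.

I moved the baluster, obelisk and pier onto the side board while the facade was still in its place. The facade then went onto the modelling stand and was released. Each cast was then stood back on its own tile.

The last checks all passed:
- **Facade:** about 0.5 mm from the stand centre by the top camera, measured just after I released it. It was upright and unmoved in the final side view.
- **Casts:** all upright and released, with the pier about 1.4 mm, the obelisk about 3.5 mm and the baluster about 2.8 mm off their tile centres (limit 12 mm).
- **Tub and gripper:** the tub is at the same pixel position as at the start, and the gripper is clear of everything.

Two readings disagreed slightly:
- **Camera positions:** the top and side cameras differed by 2–5 mm, within the margins.
- **Finger opening:** it read 35 mm on the 30 mm obelisk shaft and 29 mm on the 32 mm baluster head, but both grips held without slipping.

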